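Draw the clay roller out from under the stone till

TASK

The beech clay roller lies in its rests in the well of the black bench box, one end caught under the built-in stone till. Tilt its free end up and draw it out, that end first, through the gap beside the till without forcing it against the till or disturbing anything lying about. Finish holding the roller in the gripper, still and level, with all of it well clear above the box, about 10 cm over its top: do not put it down.

Things in the scene. Friction and masses are not known exactly. Their poses are not given: they have to be found in the camera images.
- box: Black wooden bench box, fixed to the bench. Outside 278 mm long (its x axis), 152 mm wide (y), 70 mm high (z up); origin at the centre of its underside, on the bench. Walls 8 mm and floor 6 mm thick, inside 262 x 136 mm. Its top is open except for a till built in over the -x end. The roller lies in it along its x axis, within 4 mm of the middle.
- till: Shallow fixed tray of sorted stones built into the box's top; origin in the middle of its front face, at rim height (70 mm above the bench), 45 mm from the box's centre along -x of the box. It runs, wall to wall, from here to the -x end wall: underside 55 mm, rim 70 mm above the bench. Nothing in it stands above the rim. One end of the roller lies under it.
- box_gap (a point): Centre of the gap left open in the box's top between till and +x end wall, at rim height (70 mm above the bench), 43 mm from the box's centre along +x. The gap is 176 mm long and 136 mm wide: even corner to corner shorter than the roller.
- box_end (a point): Inner edge of the +x end wall at its rim (70 mm above the bench), in the middle of its width, 131 mm from the box's centre.
- box_rest (a point): Middle of the upper face of the wooden rest under the till, 18 mm above the bench, 70 mm from the box's centre along -x. A like rest stands at +70 mm. Each is 12 mm long, with a cheek 10 mm high at 20 mm each side of the middle: 9 mm play. With the open end tilted up 15 to 20 degrees over this rest, the roller clears till and end wall and can be drawn out along its length.
- roller_middle (a point): Middle of the roller's axis; x axis along it, towards its open end. Beech roller 230 mm long: barrel 170 mm long, 22 mm thick, and at each end a handle 30 mm long, 12 mm thick; 50 to 100 g. It starts level on the two rests, axis 29 mm above the bench, its middle within 7 mm of the box's centre along x, so the middle lies open to view and grasp, 38 to 52 mm from the till.
- roller_open_end (a point): Tip of the roller's handle that lies in the open part of the well, 115 mm from its middle.
- roller_till_end (a point): Tip of the roller's other handle, under the till at the start, 115 mm from its middle.
- roller: The roller as a whole; origin at its middle, x axis along it towards the open end.
- till_bangle: Loose brown clay bangle set with small stones, 74 mm across, 10 mm high, lying in the till below its rim; origin at the centre of its underside. Leave it where it is.
- bench_bangle: Loose brown clay bangle, 74 mm across, 13 mm high, lying on the bench to the left of the box; origin at the centre of its underside. Leave it where it is.
- bead_tub: Lidded plastic tub of beads, 101 mm across, 85 mm high, standing on the bench to the left; origin at the centre of its underside. Leave it where it is.
- bangle_tray: Aluminium tray 360 x 260 mm heaped with bangles up to 28 mm high, fixed on the bench to the right; origin at its centre on the bench.
There are look-alikes about, which are no part of the job. There is more than one size of the bead_tub; the job needs the middle-sized.

How it is judged:
By the outcome, as a careful person would: the job done as asked, in the order asked, and still so for the second after the job is handed in, while the arm keeps its last pose, push and grip.
It also fails if it takes over 38 s, if anything falls off the work surface, if the arm or the gripper's body presses on something with over 40 N, if the wrist force passes 120 N, or if a joint passes its speed limit or range.

ROBOT

A 7-joint arm with a two-finger parallel gripper is mounted at the origin on the work surface. World frame = base frame: x ahead of the robot, y to its left, z up, the work surface at z = 0. Lengths are in m, angles in rad, forces in N, time in s.
With the tool pointing down it reaches from about 0.425 to 0.925 m from the base axis. Payload 6.8 kg.
Tool frame: the origin (TCP) lies at the very end of the fingers, on their centre line; the grasp point (between the pads) lies 19 mm behind it; z points along the fingers, x is the direction in which the jaws open and shut, and the axes are right-handed (so a half turn about z gives the same grasp; the last joint's range is limited). The gripper opens to 85 mm and grips with 20 to 120 N. Pads are 22 mm wide; open, the fingers measure 114 mm over their backs; the gripper's body (76 mm by 85 mm) begins 54 mm behind the grasp point. The pads swing forward as they close: fully open they stand 13 mm farther back than shut.
Start: joints at [-1.333, 0.477, 0.022, 1.555, -0.011, 1.109, -0.083], TCP at [0.229, 0.635, 0.21] pointing down, gripper open.
Joint ranges: [-2.96, 2.96], [-0.34, 2.1], [-1.41, 1.46], [0.24, 2.44], [-1.37, 4.51], [0.17, 1.92], [-2.96, 2.96]. Speed limits (rad/s): [2.39, 2.39, 3.14, 3.14, 3.14, 3.14, 3.14].

INTERFACE

Orientations are given as a unit quaternion [w, x, y, z].
In Python, from station import get_obs, read_camera, calibration, hand_in, recognise, outline_of, place_of gives the robot as it stands.
- The arm moves only by the tool move_arm, never from a script. Its argument "steps" is a list of rows, each an object with "fingers": the finger opening in mm, from 0 to 85.4; "translation": the shift along the world's x, y, z in mm, a list of three; "turn": the turn about the world's z in rad. In form: [{"fingers": fingers, "translation": [dx, dy, dz], "turn": turn}, ...]. A call has 1 to 10 rows; each row shifts and turns the commanded pose from where the row before left it; what a row does not reach is not made up. A row lasts 1/8 s, in which the tool goes at most 62.5 mm and 10.7 degrees, less where a joint would pass 70% of its speed; a pose out of reach is approached as far as the arm can. A call with a gripper value outside its range is refused whole. The fingers move at their own pace and stop on an object; "newtons" is the grip in N (left out, the last holds). Time passes only in rows, so rows that do not move let the fingers close. It gives the time, the measured TCP pose, the force and the opening at its end, in the units of the state.
- get_obs(): the state, without advancing time (a new reading comes with each control period).
- read_camera(name): name is "scene" or "top"; returns the picture (480x640x3 uint8, blue, green, red); there is no depth.
- calibration(name): a dict with "camera_matrix" (3x3 intrinsics, pixels), "rvec" (rotation vector, rad) and "tvec" (3), from world to camera coordinates, as OpenCV has them. Camera axes: x right, y down, z forward; pixel columns grow to the right and rows downward; lengths in m; the calibration is good to about 2 mm. A picture is of the moment at which its call begins. calibration takes no time and is no camera call.
- hand_in(): hands the job in, once; it reports no verdict.
Trained networks look in the newest picture that a camera, given by its name, has taken for a name from the list of things; names that differ only in an ending like _2 or _b are one class to them, and where a whole thing is asked for, a point or a joint stands for the part that bears it (a point fixed in the world has none). Each returns a list of dicts, best first, with "conf" (0 to 1); they miss things now and then, are a little off and sometimes report something else, mostly with a low value. They report only what shows in the picture. A call takes as long as a camera call. They do not tell look-alikes from the thing itself.
- recognise(camera, name): "xy" ([column, row] in pixels, amid what is visible of it).
- outline_of(camera, name): "mask" (480x640 bool, what is visible of it) and "xy" ([column, row] in pixels, amid what is visible of it).
- place_of(camera, name): "xy" ([column, row] in pixels: a listed point, or the origin of a listed thing).
The state is a dict: "t": time; "q": joint angles; "joint_vel": joint speeds; "joint_torque": joint torques, N m; "eef_pos": TCP position; "tool_rot": TCP orientation; "contact_force": force on the tool from outside, world axes, zero at the start; "torque": the same for the moment, N m; "gripper_width": opening from 0.0 (shut) to 1.0 (fully open).
Only numpy, scipy, OpenCV 4.12 (cv2) and the standard library are available. Lean on these libraries where they do the work, as an engineer would, in place of code of your own. Each camera call takes 0.05 s, during which the arm holds its last target.

## Working session

There is one attempt and no reset: what is moved stays moved. The work goes in short steps, Python scripts to look and compute and a tool call to move; the robot and the scene stay as the last step left them, time stands still between calls to the robot, and variables do not carry over. Pictures are saved under pics/ and viewed, and the job is handed in when it is done.

Besides the shell and the picture viewer there is one more tool, called after "Call:" as name(argument=value, ...), one argument or row to a line, values as JSON. move_arm: Moves the arm, as the interface text tells. Its arguments: {"type":"object","properties":{"steps":{"type":"array"},"newtons":{"type":"number"}},"required":["steps"]}

```bash
mkdir -p pics; cat > h.py <<'E'
import numpy as np,cv2
from station import *
def cal(n):
    c=calibration(n);return np.array(c["camera_matrix"],float),np.array(c["rvec"],float).ravel(),np.array(c["tvec"],float).ravel()
def ray(n,xy):
    K,r,t=cal(n);R=cv2.Rodrigues(r)[0];d=R.T@np.linalg.inv(K)@np.array([xy[0],xy[1],1.]);return -R.T@t,d
def atz(n,xy,z):
    o,d=ray(n,xy);return o+d*(z-o[2])/d[2]
def proj(n,P):
    K,r,t=cal(n);return cv2.projectPoints(np.array(P,float).reshape(-1,3),r,t,K,None)[0].reshape(-1,2)
E
python3 - <<'E'
from h import *
o=get_obs();print(o['t'],o['eef_pos'],o['tool_rot'],o['gripper_width'])
for n in("scene","top"):
    cv2.imwrite(f"pics/{n}0.png",read_camera(n))
    for nm,z in(("box_gap",.07),("box_end",.07),("till",.07),("box",0),("roller_middle",.029),("roller_open_end",.029),("box_rest",.018),("till_bangle",.06),("bench_bangle",0),("bead_tub",0)):
        for r in place_of(n,nm)[:3]: print(n,nm,round(r['conf'],2),np.round(r['xy'],1),np.round(atz(n,r['xy'],z),4))
    print(n,-cv2.Rodrigues(cal(n)[1])[0].T@cal(n)[2])
print(get_obs()['t'])
E
```

```text
0.0 [0.22857648 0.63444972 0.20880972] [ 5.77837998e-04  8.18202677e-01  5.74929148e-01 -7.21434019e-04] 0.9975863970911557
scene box_gap 0.74 [293.1 247.7] [ 0.539  -0.0721  0.07  ]
scene box_gap 0.53 [375.9 172. ] [0.4643 0.2475 0.07  ]
scene box_end 0.68 [287.9 275.9] [ 0.597  -0.1264  0.07  ]
scene till 0.67 [298.5 215.6] [ 0.4658 -0.0053  0.07  ]
scene box 0.61 [296.2 246.8] [ 0.4974 -0.0374  0.    ]
scene roller_middle 0.95 [297.2 241.8] [ 0.5044 -0.0379  0.029 ]
scene roller_open_end 0.72 [291.3 277.7] [ 0.5827 -0.1095  0.029 ]
scene roller_open_end 0.66 [291.3 275.3] [ 0.5772 -0.1057  0.029 ]
scene roller_open_end 0.35 [429.4 210.1] [0.6246 0.299  0.029 ]
scene box_rest 0.83 [293.5 222.3] [ 0.4399 -0.0051  0.018 ]
scene till_bangle 0.74 [287.8 206.6] [ 0.4181 -0.0056  0.06  ]
scene till_bangle 0.17 [295.9 215. ] [ 0.4532 -0.0049  0.06  ]
scene bead_tub 0.92 [478.8 185.3] [0.6259 0.4963 0.    ]
scene bead_tub 0.82 [454.3 249.7] [0.7423 0.2787 0.    ]
scene bead_tub 0.66 [432.  209.7] [0.6128 0.3272 0.    ]
scene [ 1.12633014 -0.42876262  1.00486597]
top box_gap 0.72 [350.8 258.1] [ 0.5322 -0.0721  0.07  ]
top box_end 0.58 [374.9 227. ] [ 0.6033 -0.1267  0.07  ]
top till 0.86 [324.3 290.8] [ 0.4589 -0.0132  0.07  ]
top box 0.68 [338.4 278.6] [ 0.4931 -0.0459  0.    ]
top box 0.34 [317.7 297. ] [0.4496 0.0026 0.    ]
top roller_middle 0.81 [334.6 276.7] [ 0.4945 -0.0365  0.029 ]
top roller_open_end 0.97 [364.5 240.2] [ 0.5802 -0.106   0.029 ]
top box_rest 0.73 [318.3 299.9] [0.4418 0.0009 0.018 ]
top till_bangle 0.75 [315.7 314.3] [0.4077 0.0057 0.06  ]
top bench_bangle 0.61 [189.5 312.7] [0.4108 0.3034 0.    ]
top bench_bangle 0.17 [365.8 240.3] [ 0.585  -0.1113  0.    ]
top bead_tub 0.89 [183.9 230.2] [0.6081 0.3274 0.    ]
top bead_tub 0.88 [201.2 179.6] [0.7352 0.2914 0.    ]
top bead_tub 0.62 [114.8 225.5] [0.6192 0.4973 0.    ]
top [ 0.37440573 -0.01931274  1.19957233]
1.1
```

View pics/scene0.png

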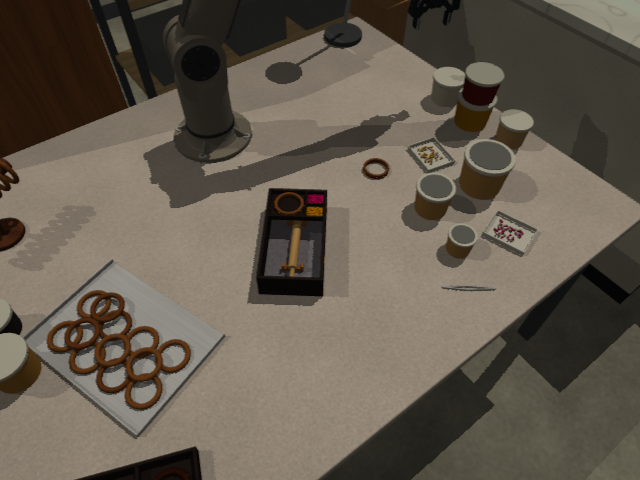

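View pics/top0.png

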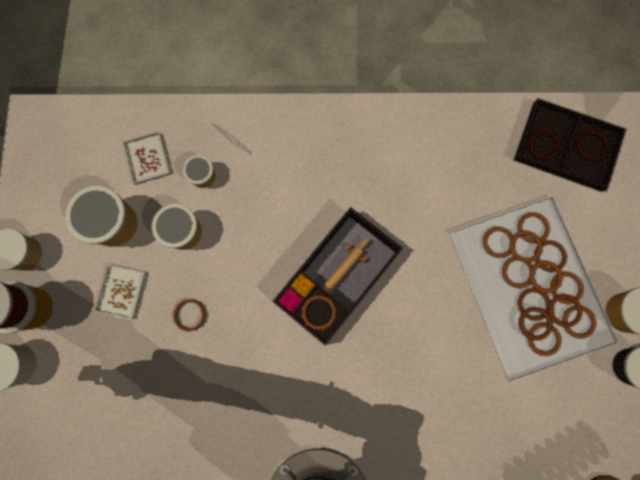

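```bash
python3 - <<'E'
from h import *
a=cv2.imread("pics/top0.png")[195:355,260:420];b=cv2.imread("pics/scene0.png")[180:305,245:345]
g=lambda im:np.clip(im.astype(float)*1.8,0,255).astype('uint8')
cv2.imwrite("pics/zt.png",g(cv2.resize(a,(640,640),interpolation=cv2.INTER_CUBIC))[:600])
cv2.imwrite("pics/zs.png",g(cv2.resize(b,(480,600),interpolation=cv2.INTER_CUBIC)))
print(proj("scene",[[.229,.635,.21]]),proj("top",[[.229,.635,.21]]))
E
```

```text
[[428.45998217  36.98707262]] [[-18.63413796 404.65250247]]
```

View pics/zt.png

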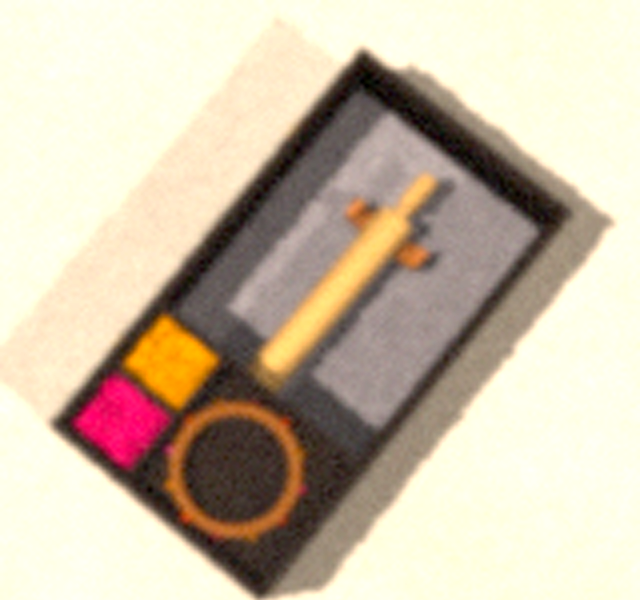

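View pics/zs.png

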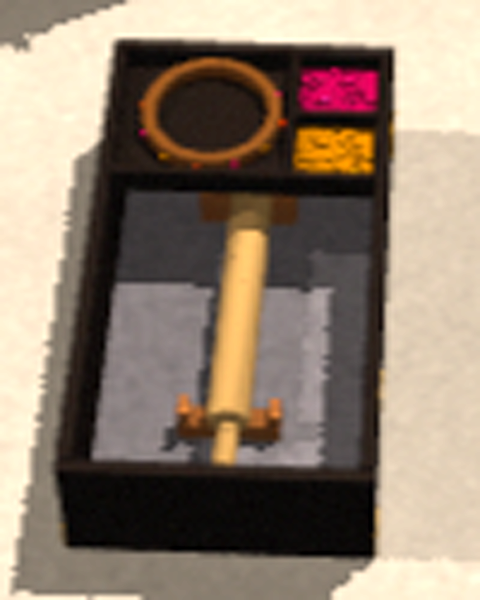

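```bash
python3 - <<'E'
from h import *
from scipy.optimize import least_squares
T=np.array([[362,50],[568,213],[262,597],[57,425]])/4+[260,195]
S=np.array([[62,466],[375,470],[392,48],[118,42]])/4.8+[245,180]
# order: box (+x,?)...
loc=np.array([[.139,.076],[.139,-.076],[-.139,-.076],[-.139,.076]])
# top: first (362,50): far +x end left side
def W(p,l,z):
    c,s=np.cos(p[2]),np.sin(p[2]);l=np.atleast_2d(l);return np.c_[p[0]+c*l[:,0]-s*l[:,1],p[1]+s*l[:,0]+c*l[:,1],np.full(len(l),z)]
print([np.round(atz("top",t,.07),4)[:2] for t in T]);print([np.round(atz("scene",t,.07),4)[:2] for t in S])
Ss=S[[1,0,3,2]]
for nm,data in(("both",1),("top",2),("scene",3)):
    def f(p):
        P=W(p,loc,.07);r=[]
        if data!=3:r.append((proj("top",P)-T).ravel())
        if data!=2:r.append((proj("scene",P)-Ss).ravel())
        return np.concatenate(r)
    s=least_squares(f,[.5,-.04,-.7]);print(nm,np.round(s.x,4),np.abs(s.fun).max())
    p=s.x
    if nm=="both":
        np.save("box.npy",p)
        # roller points
        c,s_=np.cos(p[2]),np.sin(p[2])
        for n,pts in(("top",[[430/4+260,178/4+195],[397/4+260,222/4+195],[364.5,240.2],[334.6,276.7]]),("scene",[[291.3,277.7],[230/4.8+245,418/4.8+180],[297.2,241.8]])):
            for q in pts:
                w=atz(n,q,.029)[:2]-p[:2];print(n,q,"local",np.round([c*w[0]+s_*w[1],-s_*w[0]+c*w[1]],4))
E
```

```text
[array([ 0.6484, -0.0719]), array([ 0.555 , -0.1865]), array([ 0.3432, -0.0163]), array([0.4352, 0.0973])]
[array([ 0.5595, -0.1825]), array([ 0.6487, -0.0656]), array([0.4384, 0.1027]), array([ 0.3471, -0.0136])]
both [ 0.4966 -0.042  -0.6722] 3.024891956798797
top [367.5, 239.5] local [ 0.1109 -0.0025]
top [359.25, 250.5] local [ 0.0785 -0.0035]
top [364.5, 240.2] local [0.1052 0.0019]
top [334.6, 276.7] local [-0.005  0.003]
scene [291.3, 277.7] local [0.1095 0.0008]
scene [292.9166666666667, 267.08333333333337] local [0.0793 0.0026]
scene [297.2, 241.8] local [0.0035 0.008 ]
top [ 0.4957 -0.0444 -0.6758] 2.058231568380279
scene [ 0.4974 -0.0391 -0.6702] 1.5293590316462655
```

Call:
move_arm(
  steps=[
    {"fingers":85,"translation":[15,-35,0],"turn":-0.0164},
    {"fingers":85,"translation":[15,-35,0],"turn":-0.0164},
    {"fingers":85,"translation":[15,-35,0],"turn":-0.0164},
    {"fingers":85,"translation":[15,-35,0],"turn":-0.0164},
    {"fingers":85,"translation":[15,-35,0],"turn":-0.0164},
    {"fingers":85,"translation":[15,-35,0],"turn":-0.0164},
    {"fingers":85,"translation":[15,-35,0],"turn":-0.0164},
    {"fingers":85,"translation":[15,-35,0],"turn":-0.0164},
    {"fingers":85,"translation":[15,-35,0],"turn":-0.0164},
    {"fingers":85,"translation":[15,-35,0],"turn":-0.0164},
  ],
  newtons=20,
)

```text
t: 2.35
eef_pos: [0.3793, 0.2839, 0.2101]
tool_rot: [-0.0, 0.863, 0.506, 0.0]
contact_force: [-0.1, 0.6, -0.4]
gripper_width: 0.996
```

Call:
move_arm(
  steps=[
    {"fingers":85,"translation":[15,-35,0],"turn":-0.0164},
    {"fingers":85,"translation":[15,-35,0],"turn":-0.0164},
    {"fingers":85,"translation":[15,-35,0],"turn":-0.0164},
    {"fingers":85,"translation":[15,-35,0],"turn":-0.0164},
    {"fingers":85,"translation":[15,-35,0],"turn":-0.0164},
    {"fingers":85,"translation":[15,-35,0],"turn":-0.0164},
    {"fingers":85,"translation":[15,-35,0],"turn":-0.0164},
    {"fingers":85,"translation":[15,-35,0],"turn":-0.0164},
    {"fingers":85,"translation":[15,-35,0],"turn":-0.0164},
    {"fingers":85,"translation":[15,-35,0],"turn":-0.0164},
  ],
)

```text
t: 3.6
eef_pos: [0.5293, -0.066, 0.21]
tool_rot: [0.0, 0.901, 0.433, 0.0]
contact_force: [0.6, -0.5, -0.5]
gripper_width: 0.995
```

```bash
python3 - <<'E'
from h import *
for n in("scene","top"):
    im=read_camera(n)
    for P in ([.5293,-.066,.21],[.5293,-.066,.03]):
        u=proj(n,[P])[0]; print(n,u)
    sl=(slice(150,310),slice(215,375)) if n=="scene" else (slice(195,355),slice(260,420))
    cv2.imwrite(f"pics/{n}1.png",np.clip(cv2.resize(im[sl],(600,600),interpolation=cv2.INTER_CUBIC)*1.6,0,255))
E
```

```text
scene [290.07122172 204.82479579]
scene [293.59180361 253.61716345]
top [351.00529636 249.69541776]
top [347.38450668 261.72406676][ WARN:0@3.392] global loadsave.cpp:1063 imwrite_ Unsupported depth image for selected encoder is fallbacked to CV_8U.
```

View pics/scene1.png

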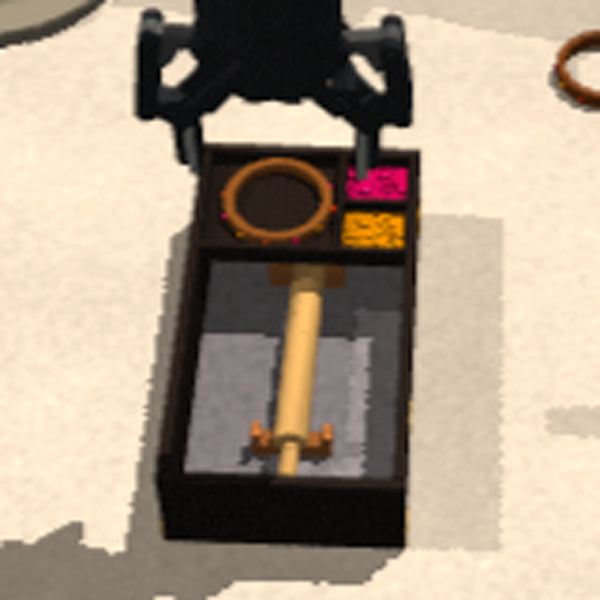

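View pics/top1.png

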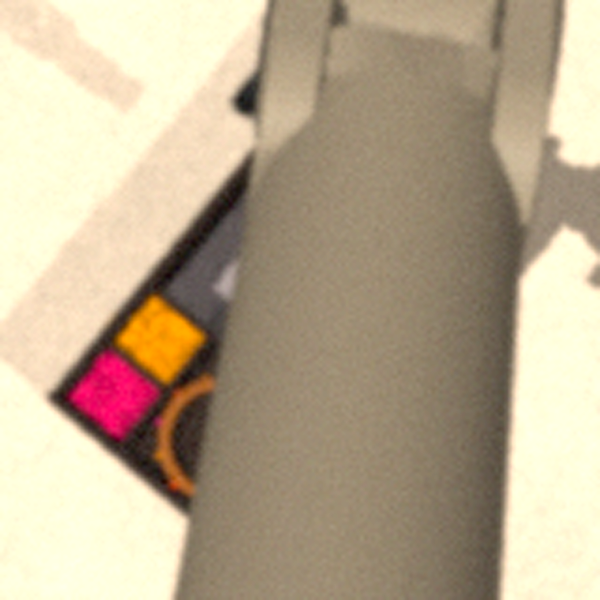

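Call:
move_arm(
  steps=[
    {"fingers":60,"translation":[-1,0,-40],"turn":0},
    {"fingers":60,"translation":[0,0,-40],"turn":0},
    {"fingers":60,"translation":[0,0,-40],"turn":0},
    {"fingers":60,"translation":[0,0,-30],"turn":0},
    {"fingers":60,"translation":[0,0,-20],"turn":0},
    {"fingers":60,"translation":[0,0,-10],"turn":0},
  ],
  newtons=20,
)

```text
t: 4.45
eef_pos: [0.5271, -0.0641, 0.0289]
tool_rot: [-0.001, 0.901, 0.434, -0.001]
contact_force: [0.1, -0.3, -0.8]
gripper_width: 0.704
```

```bash
python3 - <<'E'
from h import *
n="scene";im=read_camera(n)
cv2.imwrite("pics/s2.png",np.clip(cv2.resize(im[180:300,235:355],(600,600),interpolation=cv2.INTER_CUBIC)*1.6,0,255).astype('uint8'))
E
```

```text
(no output)
```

View pics/s2.png

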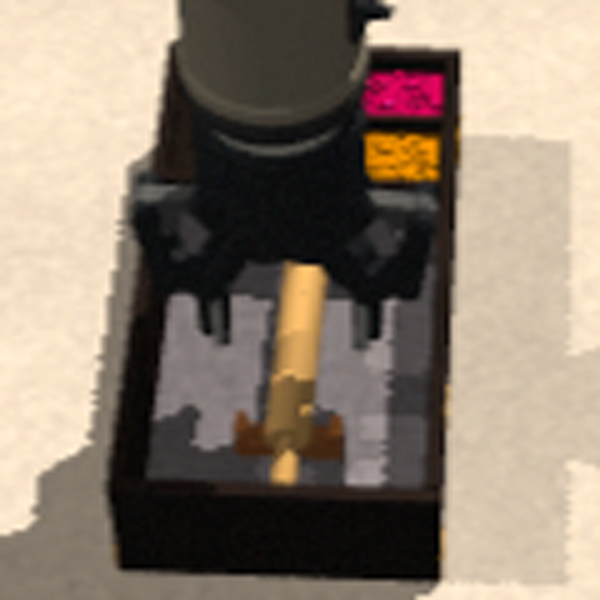

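Call:
move_arm(
  steps=[
    {"fingers":60,"translation":[2,2.3,-8],"turn":0},
    {"fingers":60,"translation":[0,0,-9],"turn":0},
    {"fingers":34,"translation":[0,0,0],"turn":0},
    {"fingers":34,"translation":[0,0,0],"turn":0},
  ],
  newtons=20,
)

```text
t: 5.0
eef_pos: [0.5299, -0.0628, 0.013]
tool_rot: [0.0, 0.901, 0.434, 0.0]
contact_force: [0.2, 0.9, -0.4]
gripper_width: 0.4
```

```bash
python3 - <<'E'
from h import *
n="scene";im=read_camera(n)
cv2.imwrite("pics/s3.png",np.clip(cv2.resize(im[180:300,235:355],(600,600),interpolation=cv2.INTER_CUBIC)*1.6,0,255).astype('uint8'))
E
```

```text
(no output)
```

View pics/s3.png

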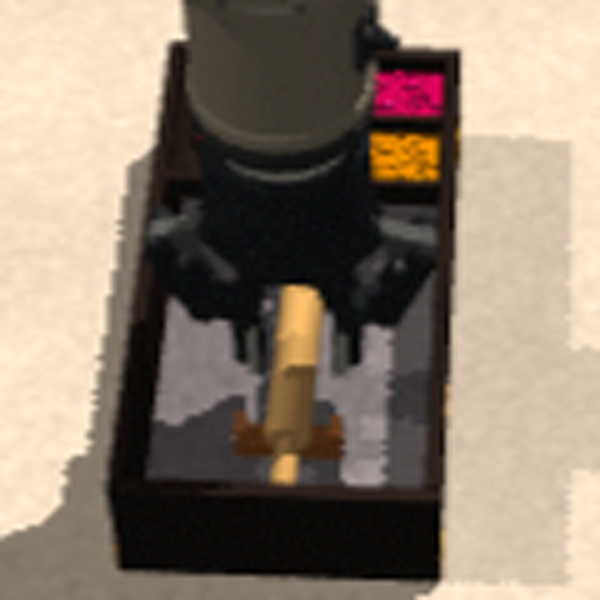

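Call:
move_arm(
  steps=[
    {"fingers":18,"translation":[0,0,0],"turn":0},
    {"fingers":18,"translation":[0,0,0],"turn":0},
    {"fingers":18,"translation":[0,0,0],"turn":0},
  ],
  newtons=20,
)

```text
t: 5.42
eef_pos: [0.5293, -0.0639, 0.0135]
tool_rot: [0.0, 0.901, 0.433, -0.0]
contact_force: [-3.2, -3.1, 7.4]
gripper_width: 0.209
```

```bash
python3 - <<'E'
from h import *
o=get_obs();print(o['contact_force'],o['torque'],o['gripper_width'],o['eef_pos'])
n="scene";im=read_camera(n)
cv2.imwrite("pics/s4.png",np.clip(cv2.resize(im[180:300,235:355],(600,600),interpolation=cv2.INTER_CUBIC)*1.6,0,255).astype('uint8'))
E
```

```text
[-3.21073588 -3.10865561  7.38135274] [-0.62654932  0.8023968   0.02245257] 0.20883349661699613 [ 0.52926999 -0.06386609  0.0135147 ]
```

View pics/s4.png

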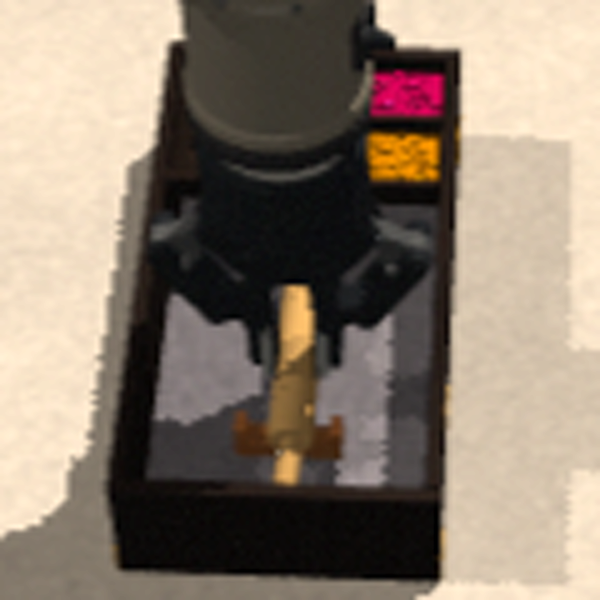

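Call:
move_arm(
  steps=[
    {"fingers":18,"translation":[-0.6,-0.8,1],"turn":0},
    {"fingers":18,"translation":[0,0,2],"turn":0},
    {"fingers":18,"translation":[0,0,2],"turn":0},
    {"fingers":18,"translation":[0,0,0],"turn":0},
  ],
  newtons=20,
)

```text
t: 5.98
eef_pos: [0.5294, -0.0632, 0.018]
tool_rot: [0.0, 0.901, 0.434, 0.0]
contact_force: [0.8, -0.6, 0.5]
gripper_width: 0.209
```

```bash
python3 - <<'E'
from h import *
o=get_obs();print(o['contact_force'],o['torque'],o['gripper_width'],o['eef_pos'])
n="scene";im=read_camera(n)
cv2.imwrite("pics/s5.png",np.clip(cv2.resize(im[180:300,235:355],(600,600),interpolation=cv2.INTER_CUBIC)*1.6,0,255).astype('uint8'))
E
```

```text
[ 0.82194027 -0.57077684  0.49471834] [-0.01599735 -0.04490451 -0.00953875] 0.20900271640466173 [ 0.5294185  -0.06324436  0.01795707]
```

View pics/s5.png

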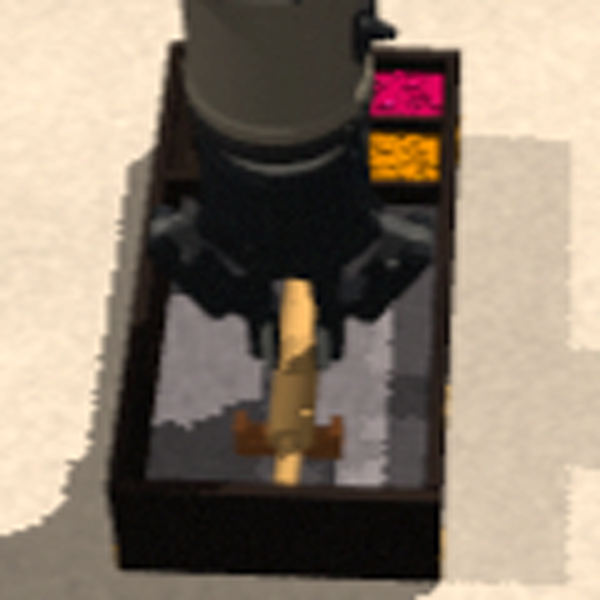

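Call:
move_arm(
  steps=[
    {"fingers":18,"translation":[0,0,2],"turn":0},
    {"fingers":18,"translation":[0,0,2],"turn":0},
    {"fingers":18,"translation":[0,0,2],"turn":0},
    {"fingers":18,"translation":[0,0,0],"turn":0},
  ],
  newtons=20,
)

```text
t: 6.52
eef_pos: [0.5294, -0.0634, 0.024]
tool_rot: [0.0, 0.901, 0.434, 0.0]
contact_force: [-1.1, -0.4, 0.1]
gripper_width: 0.208
```

```bash
python3 - <<'E'
from h import *
n="scene";im=read_camera(n)
cv2.imwrite("pics/s6.png",np.clip(cv2.resize(im[180:300,235:355],(600,600),interpolation=cv2.INTER_CUBIC)*1.6,0,255).astype('uint8'))
p=np.load("box.npy");R=np.array([[np.cos(p[2]),-np.sin(p[2])],[np.sin(p[2]),np.cos(p[2])]])
# predicted tip pixels: roller middle local x=-4, level rise vs tilt, grip local 40, rise 10.5
for th in(0,3,6,8):
    t=np.radians(th)
    for nm,s in(("tip",110),("barrel",80)):
        s=(s+0)/1000-.040
        x=.040+s*np.cos(t);z=.029+.0105+s*np.sin(t)
        w=p[:2]+R@[x,0];print(th,nm,(proj(n,[[*w,z]])[0]-[235,180])*5)
E
```

```text
0 tip [278.61119094 477.24504823]
0 barrel [283.11851648 424.071467  ]
3 tip [278.25947875 472.7786795 ]
3 barrel [282.92720831 421.48715261]
6 tip [277.93647491 467.95605051]
6 barrel [282.75217134 418.71115934]
8 tip [277.73768596 464.54907161]
8 barrel [282.64480764 416.75762397]
```

View pics/s6.png

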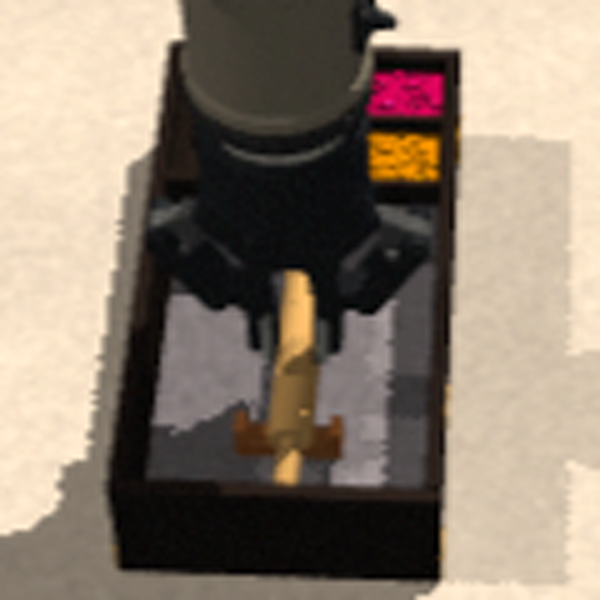

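Call:
move_arm(
  steps=[
    {"fingers":32,"translation":[0,0,0],"turn":0},
    {"fingers":32,"translation":[0,0,-5],"turn":0},
    {"fingers":32,"translation":[0,0,-5],"turn":0},
    {"fingers":5,"translation":[0,0,0],"turn":0},
    {"fingers":5,"translation":[0,0,0],"turn":0},
    {"fingers":5,"translation":[0,0,0],"turn":0},
  ],
  newtons=20,
)

```text
t: 7.32
eef_pos: [0.5292, -0.0634, 0.0138]
tool_rot: [-0.0, 0.901, 0.434, -0.0]
contact_force: [-0.3, 0.5, -1.2]
gripper_width: 0.197
```

```bash
python3 - <<'E'
from h import *
o=get_obs();print(o['contact_force'],o['torque'],o['gripper_width'],o['eef_pos'])
n="scene";im=read_camera(n)
cv2.imwrite("pics/s7.png",np.clip(cv2.resize(im[180:300,235:355],(600,600),interpolation=cv2.INTER_CUBIC)*1.6,0,255).astype('uint8'))
E
```

```text
[-0.33842557  0.50875697 -1.17959108] [-0.03950065 -0.00100553  0.06394585] 0.1969289885253501 [ 0.52919176 -0.06344852  0.01383897]
```

View pics/s7.png

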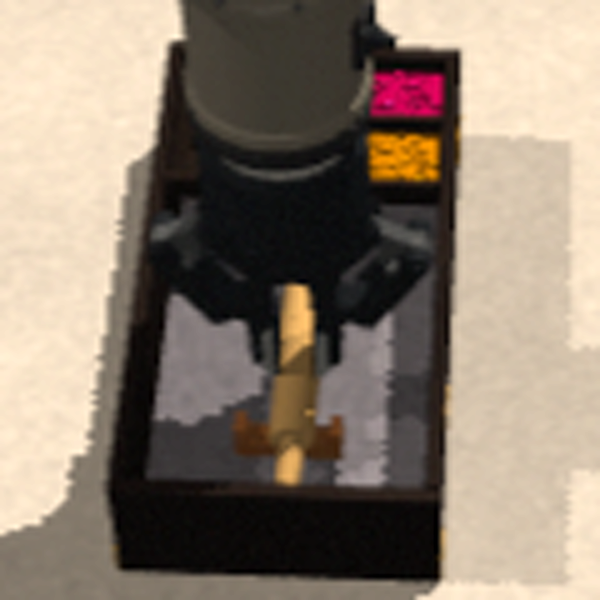

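Call:
move_arm(
  steps=[
    {"fingers":5,"translation":[0,0,2],"turn":0},
    {"fingers":5,"translation":[0,0,2],"turn":0},
    {"fingers":5,"translation":[0,0,2],"turn":0},
    {"fingers":5,"translation":[0,0,2],"turn":0},
    {"fingers":5,"translation":[0,0,0],"turn":0},
  ],
  newtons=20,
)

```text
t: 8.0
eef_pos: [0.5293, -0.0634, 0.022]
tool_rot: [0.0, 0.901, 0.434, 0.0]
contact_force: [-0.4, -0.2, -0.8]
gripper_width: 0.197
```

```bash
python3 - <<'E'
from h import *
o=get_obs();print(o['contact_force'],o['torque'],o['gripper_width'],o['eef_pos'])
n="scene";im=read_camera(n)
cv2.imwrite("pics/s8.png",np.clip(cv2.resize(im[180:300,235:355],(600,600),interpolation=cv2.INTER_CUBIC)*1.6,0,255).astype('uint8'))
E
```

```text
[-0.43362774 -0.1608022  -0.84682341] [-0.10436454 -0.0313093   0.01695449] 0.19746643059088503 [ 0.52933003 -0.06339667  0.02200963]
```

View pics/s8.png

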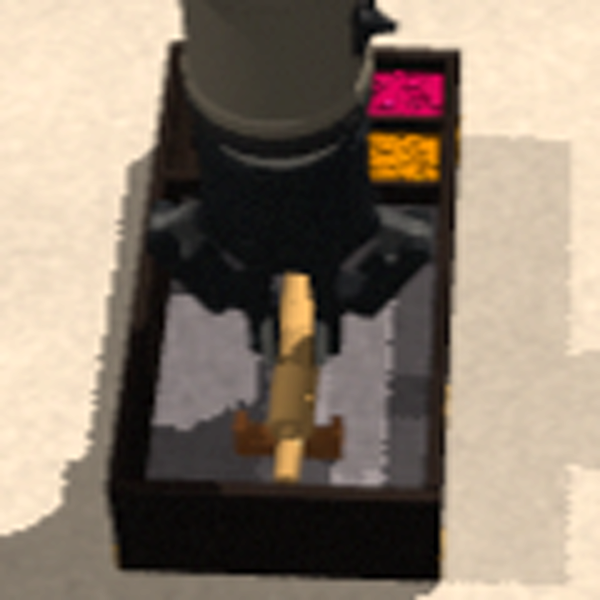

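```bash
python3 - <<'E'
from h import *
n="scene"
p=np.load("box.npy");R=np.array([[np.cos(p[2]),-np.sin(p[2])],[np.sin(p[2]),np.cos(p[2])]])
def px(s,rise,th):
    t=np.radians(th);d=s-.04
    return (proj(n,[[*(p[:2]+R@[.04+d*np.cos(t),0]),.029+rise+d*np.sin(t)]])[0]-[235,180])*5
for s in(.08,.11):print(s,px(s,0,0),px(s,.0082,0),px(s,.0082,4.3))
a=cv2.imread("pics/s7.png");b=cv2.imread("pics/s8.png")
cv2.imwrite("pics/cmp.png",np.hstack([cv2.resize(x[350:500,230:350],None,fx=3.3,fy=3.3) for x in(a,b)]))
E
```

```text
0.08 [284.11026703 436.44690328] [283.33697155 426.79743157] [283.06863896 423.04464258]
0.11 [279.65111173 489.43041846] [278.8402767  479.92938228] [278.34660236 473.4361803 ]
```

View pics/cmp.png

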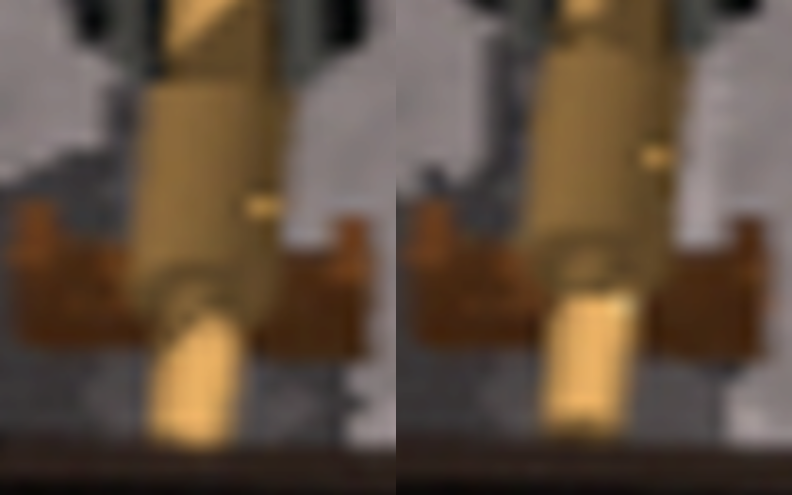

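Call:
move_arm(
  steps=[
    {"fingers":5,"translation":[0,0,2],"turn":0},
    {"fingers":5,"translation":[0,0,2],"turn":0},
    {"fingers":5,"translation":[0,0,2],"turn":0},
    {"fingers":5,"translation":[0,0,0],"turn":0},
  ],
  newtons=20,
)

```text
t: 8.55
eef_pos: [0.5293, -0.0634, 0.028]
tool_rot: [0.0, 0.901, 0.434, 0.0]
contact_force: [-0.3, -0.4, -1.4]
gripper_width: 0.197
```

```bash
cat >> h.py <<'E'
def px(s,rise,th,n="scene",g=.04,x0=0):
    p=np.load("box.npy");R=np.array([[np.cos(p[2]),-np.sin(p[2])],[np.sin(p[2]),np.cos(p[2])]])
    t=np.radians(th);d=s-g
    return proj(n,[[*(p[:2]+R@[g+x0+d*np.cos(t),0]),.029+rise+d*np.sin(t)]])[0]
E
python3 - <<'E'
from h import *
o=get_obs();print(o['contact_force'],o['torque'],o['gripper_width'],o['eef_pos'])
n="scene";im=read_camera(n);cv2.imwrite("pics/r9.png",im)
for s in(.08,.11):print([(px(s,.0142,t)-[265,240])*10 for t in(0,4,7.5)])
cv2.imwrite("pics/s9.png",np.clip(cv2.resize(im[240:290,265:315],(500,500),interpolation=cv2.INTER_CUBIC)*1.8,0,255).astype('uint8'))
E
```

```text
[-0.33477282 -0.37248803 -1.40352027] [-0.00519098 -0.04897371 -0.00973005] 0.19687703231495993 [ 0.52932874 -0.06341751  0.02799223]
[array([265.53129059, 239.33641539]), array([265.02571689, 232.32490684]), array([264.63145261, 225.6359415 ])]
[array([256.48224793, 345.81750693]), array([255.55214236, 333.68776947]), array([254.82333489, 322.0433561 ])]
```

View pics/s9.png

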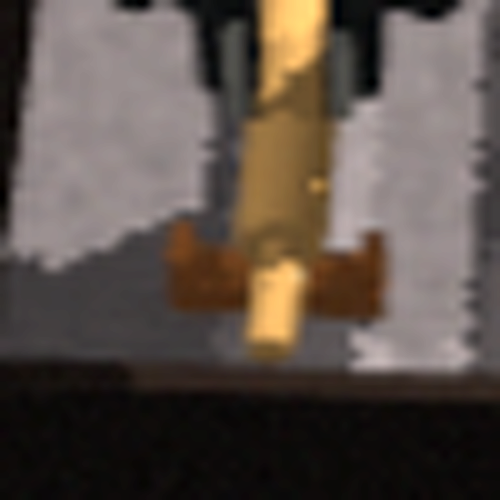

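Call:
move_arm(
  steps=[
    {"fingers":16,"translation":[0,0,-1],"turn":0},
    {"fingers":16.4,"translation":[0,0,0],"turn":0},
    {"fingers":16.7,"translation":[0,0,0],"turn":0},
  ],
  newtons=20,
)

```text
t: 8.98
eef_pos: [0.5291, -0.0634, 0.0267]
tool_rot: [-0.0, 0.901, 0.434, -0.0]
contact_force: [0.2, -0.1, -0.6]
gripper_width: 0.197
```

```bash
cat > snap.py <<'E'
import sys
from h import *
o=get_obs();print(o['t'],np.round(o['contact_force'],2),o['gripper_width']*85.4,np.round(o['eef_pos'],4))
im=read_camera("scene");cv2.imwrite(f"pics/r{sys.argv[1]}.png",im)
cv2.imwrite(f"pics/s{sys.argv[1]}.png",np.clip(cv2.resize(im[230:290,255:315],(600,600),interpolation=cv2.INTER_CUBIC)*1.8,0,255).astype('uint8'))
E
python3 snap.py 10
```

```text
8.975 [ 0.22 -0.14 -0.58] 16.835929816418474 [ 0.5291 -0.0634  0.0267]
```

View pics/s10.png

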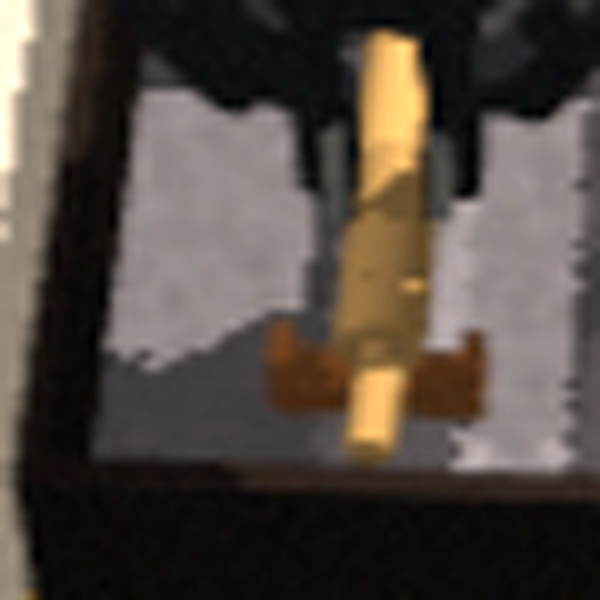

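Call:
move_arm(
  steps=[
    {"fingers":16.8,"translation":[0,0,0],"turn":0},
    {"fingers":16.9,"translation":[0,0,0],"turn":0},
    {"fingers":16.9,"translation":[0,0,0],"turn":0},
  ],
)

```text
t: 9.4
eef_pos: [0.5292, -0.0634, 0.0268]
tool_rot: [-0.0, 0.901, 0.434, 0.0]
contact_force: [-0.4, -0.0, -0.0]
gripper_width: 0.202
```

```bash
python3 snap.py 11
```

```text
9.4 [-0.41 -0.04 -0.01] 17.277503408065016 [ 0.5292 -0.0634  0.0268]
```

View pics/s11.png

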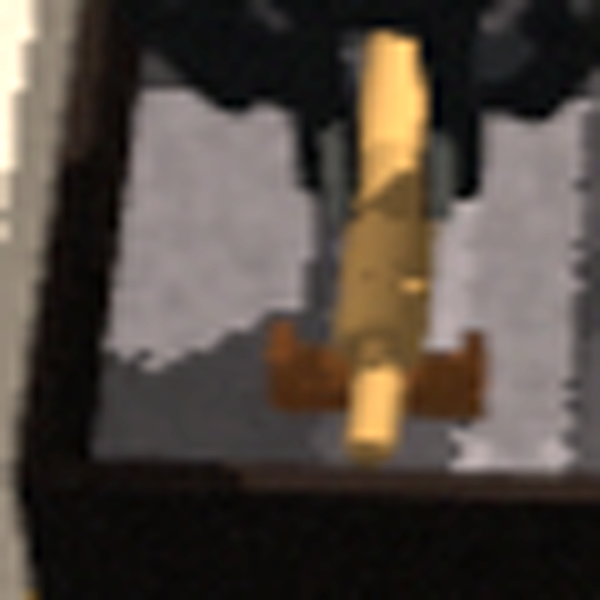

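Call:
move_arm(
  steps=[
    {"fingers":17.1,"translation":[0,0,0],"turn":0},
    {"fingers":17.2,"translation":[0,0,0],"turn":0},
  ],
)

```text
t: 9.7
eef_pos: [0.5292, -0.0634, 0.0268]
tool_rot: [-0.0, 0.901, 0.434, -0.0]
contact_force: [-0.5, -0.2, -1.1]
gripper_width: 0.202
```

```bash
python3 snap.py 12
```

```text
9.7 [-0.51 -0.18 -1.08] 17.253310032563967 [ 0.5292 -0.0634  0.0268]
```

View pics/s12.png

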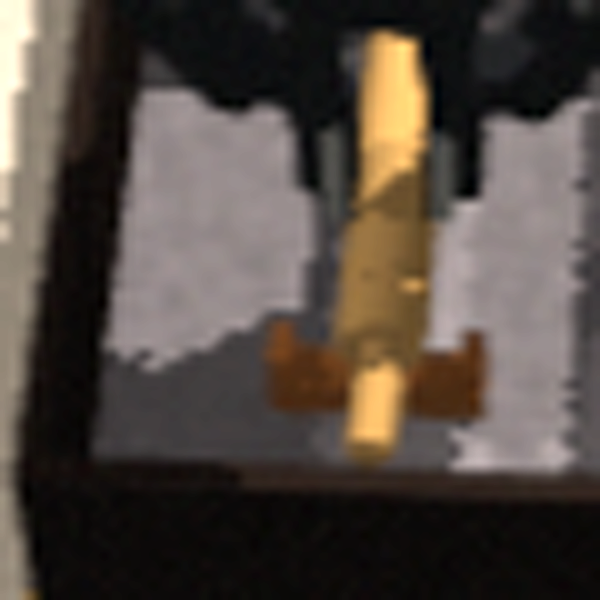

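```bash
python3 - <<'E'
from h import *
I={k:cv2.imread(f"pics/r{k}.png") for k in(9,10,11,12)}
for a,b in((9,10),(10,11),(10,12)):
    d=cv2.absdiff(I[a],I[b])[230:290,255:315].astype(float).mean(2);print(a,b,d.max(),d[20:48,32:45].mean())
# column profile down handle in r12
g=I[12].astype(int)
for r in range(258,280): print(r,g[r,288:298,1])
for s in(.08,.11):
    print([np.round(px(s,.013,t),1) for t in(0,3,6)])
E
```

```text
9 10 32.0 1.4157509157509156
10 11 21.333333333333332 0.8095238095238095
10 12 22.0 0.7353479853479853
258 [42 60 65 64 62 58 53 72 84 62]
259 [43 60 66 65 62 58 53 51 51 45]
260 [46 62 67 64 61 56 52 47 44 50]
261 [52 62 67 64 61 57 52 46 44 50]
262 [50 63 63 56 51 50 49 46 44 50]
263 [49 51 48 46 46 46 42 44 45 58]
264 [44 44 43 55 58 51 45 45 46 67]
265 [40 43 43 56 59 51 44 44 45 39]
266 [35 37 44 56 58 80 67 45 41 32]
267 [ 33  36  54  88 103 107  88  53  35  29]
268 [ 31  33  71  95 108 109  95  59  29  26]
269 [ 25  28  72  98 109 108  85  48  24  25]
270 [ 23  33  76 100 110 106  80  43  25  23]
271 [ 38  46  81 102 110 105  78  46  31  30]
272 [ 44  53  85 104 109 102  73  47  45  46]
273 [ 45  59  87 103 107 100  68  46  46  47]
274 [46 53 55 56 63 69 57 48 48 48]
275 [48 48 46 45 46 46 47 47 46 47]
276 [35 35 34 32 35 39 40 41 40 43]
277 [22 22 21 21 22 22 23 23 22 24]
278 [21 21 22 22 22 21 21 20 20 20]
279 [ 9 11 11  9  9 10 12 12 14 16]
[array([291.6, 264.2]), array([291.5, 263.7]), array([291.5, 263.1])]
[array([290.7, 274.9]), array([290.6, 274. ]), array([290.5, 273. ])]
```

Call:
move_arm(
  steps=[
    {"fingers":17.4,"translation":[0,0,0],"turn":0},
    {"fingers":17.4,"translation":[0,0,0],"turn":0},
  ],
)

```text
t: 10.0
eef_pos: [0.5292, -0.0634, 0.0268]
tool_rot: [-0.0, 0.901, 0.434, -0.0]
contact_force: [-0.9, -0.7, -1.8]
gripper_width: 0.205
```

```bash
python3 snap.py 13; python3 - <<'E'
from h import *
I={k:cv2.imread(f"pics/r{k}.png") for k in(12,13)}
d=cv2.absdiff(I[12],I[13])[230:290,255:315].astype(float).mean(2);print(d.max(),d[20:48,32:45].mean())
g=I[13].astype(int)
for r in range(260,277): print(r,g[r,288:298,1])
E
```

```text
10.0 [-0.86 -0.68 -1.83] 17.490745112781486 [ 0.5292 -0.0634  0.0268]
26.0 0.5567765567765568
260 [46 61 67 65 61 58 53 47 45 50]
261 [52 63 67 64 60 57 52 46 44 50]
262 [51 63 63 56 52 50 49 46 44 50]
263 [48 50 49 47 47 46 43 45 46 58]
264 [44 43 42 54 58 51 44 46 46 67]
265 [40 43 44 57 59 51 44 45 45 39]
266 [36 37 45 56 58 80 67 45 40 31]
267 [ 32  36  54  88 103 107  87  53  36  30]
268 [ 32  34  72  96 107 109  95  59  29  26]
269 [ 25  29  72  98 109 107  85  48  24  24]
270 [ 24  32  76 100 110 107  79  42  25  23]
271 [ 39  46  82 102 110 104  78  45  31  29]
272 [ 44  55  85 104 109 102  73  47  45  46]
273 [ 45  59  88 104 106  99  68  46  47  47]
274 [47 53 56 56 57 64 56 47 47 48]
275 [47 49 47 45 44 46 47 47 46 47]
276 [34 35 34 31 35 39 40 42 41 42]
```

Call:
move_arm(
  steps=[
    {"fingers":17.6,"translation":[0,0,0],"turn":0},
    {"fingers":17.6,"translation":[0,0,0],"turn":0},
  ],
)

```text
t: 10.3
eef_pos: [0.5292, -0.0634, 0.0268]
tool_rot: [0.0, 0.901, 0.434, 0.0]
contact_force: [-0.6, -0.3, -0.9]
gripper_width: 0.207
```

```bash
cat >> snap.py <<'E'
p=cv2.imread(f"pics/r{int(sys.argv[1])-1}.png");d=cv2.absdiff(p,im)[230:290,255:315].astype(float).mean(2);print(d.max(),d[20:48,32:45].mean())
g=im.astype(int)
for r in range(255,277): print(r,g[r,288:298,1])
E
python3 snap.py 14
```

```text
10.3 [-0.56 -0.31 -0.91] 17.67660304800433 [ 0.5292 -0.0634  0.0268]
24.333333333333332 0.7921245421245422
255 [44 58 65 65 63 60 56 50 45 44]
256 [36 56 66 65 62 59 50 45 44 42]
257 [35 57 65 65 63 59 54 48 44 42]
258 [42 59 65 65 62 58 53 47 74 61]
259 [42 61 66 65 61 58 52 47 50 45]
260 [47 62 66 65 61 57 52 46 45 49]
261 [52 63 66 64 61 56 50 45 44 50]
262 [51 61 62 55 53 50 49 46 44 50]
263 [49 51 48 47 48 46 44 45 46 57]
264 [44 43 42 54 58 51 44 45 47 68]
265 [41 42 44 56 59 51 44 44 45 40]
266 [35 37 45 63 62 92 75 44 40 32]
267 [ 32  36  55  88 104 108  88  52  35  31]
268 [ 32  32  69  95 108 109  95  60  29  26]
269 [ 25  29  72  99 109 108  85  47  24  25]
270 [ 23  32  76 101 110 106  79  41  24  25]
271 [ 39  46  82 103 110 103  77  45  31  28]
272 [ 44  55  87 104 109 102  73  47  45  46]
273 [ 45  60  88  95 102  99  68  47  46  47]
274 [46 51 54 54 55 65 55 47 47 48]
275 [49 48 46 45 45 46 47 47 46 47]
276 [34 35 33 32 35 39 40 42 41 42]
```

Call:
move_arm(
  steps=[
    {"fingers":17.7,"translation":[0,0,0],"turn":0},
    {"fingers":17.7,"translation":[0,0,0],"turn":0},
  ],
)

```text
t: 10.6
eef_pos: [0.5292, -0.0634, 0.0268]
tool_rot: [-0.0, 0.901, 0.434, -0.0]
contact_force: [-0.3, -0.2, -0.3]
gripper_width: 0.207
```

```bash
python3 snap.py 15
```

```text
10.6 [-0.27 -0.16 -0.27] 17.718122659609318 [ 0.5292 -0.0634  0.0268]
14.0 0.5100732600732601
255 [44 58 65 66 64 60 55 49 46 44]
256 [36 56 65 65 63 59 51 47 44 43]
257 [35 58 65 65 63 59 53 49 44 43]
258 [42 59 65 64 62 58 54 48 75 62]
259 [43 60 66 64 61 57 52 46 49 45]
260 [46 62 67 65 61 57 53 47 44 51]
261 [53 63 66 64 61 57 52 46 44 50]
262 [51 62 61 56 52 49 48 46 44 50]
263 [49 50 48 47 47 46 43 45 46 58]
264 [43 44 42 55 58 51 45 45 46 68]
265 [40 42 44 57 59 51 44 46 45 39]
266 [36 37 45 64 62 92 75 45 40 31]
267 [ 32  36  55  88 104 108  89  53  35  30]
268 [ 31  33  68  95 107 109  95  59  30  26]
269 [ 24  28  72  99 109 107  85  47  23  24]
270 [ 24  32  77 101 110 107  79  41  25  24]
271 [ 38  46  82 103 110 104  77  45  31  30]
272 [ 44  56  87 104 109 102  73  47  45  46]
273 [ 45  60  88  95 102  99  68  46  46  47]
274 [47 51 54 53 56 64 55 47 47 48]
275 [48 47 46 45 44 46 47 47 45 46]
276 [35 35 33 31 35 39 39 41 42 42]
```

```bash
python3 - <<'E'
from h import *
s=cv2.imread("pics/s7.png");g=(cv2.resize(s,(120,120),interpolation=cv2.INTER_AREA)/1.6).astype(int)
for r in range(258,278): print(r,g[r-180,288-235:298-235,1])
for s in(.08,.11):
    print([np.round(px(s,.0,0),1)],[np.round(px(s,.013,t),1) for t in(0,3,6,7)])
E
```

```text
258 [41 51 62 65 63 61 57 51 45 43]
259 [41 52 62 65 63 60 55 50 44 43]
260 [43 53 62 65 63 60 55 49 43 43]
261 [46 57 64 65 63 59 54 49 46 46]
262 [43 57 65 65 61 59 54 50 68 67]
263 [43 58 65 65 62 58 53 48 50 50]
264 [45 59 65 65 61 58 53 48 44 43]
265 [42 58 65 61 56 55 51 46 44 40]
266 [42 55 53 48 46 46 44 44 45 40]
267 [38 46 46 49 54 51 44 44 45 39]
268 [32 40 43 53 59 55 46 44 43 35]
269 [24 28 38 52 61 78 70 50 36 28]
270 [ 24  25  40  58  88 100  93  59  27  23]
271 [ 36  37  51  82 103 108 100  66  33  27]
272 [ 43  45  65  91 106 109  98  66  45  38]
273 [ 44  46  71  95 108 108  95  66  46  40]
274 [ 45  48  75  98 109 107  88  60  47  46]
275 [ 46  49  75  97 107 104  82  56  46  46]
276 [34 35 50 65 80 81 63 46 40 40]
277 [21 22 25 28 34 36 30 25 23 24]
[array([291.8, 267.3])] [array([291.6, 264.2]), array([291.5, 263.7]), array([291.5, 263.1]), array([291.5, 263. ])]
[array([290.9, 277.9])] [array([290.7, 274.9]), array([290.6, 274. ]), array([290.5, 273. ]), array([290.5, 272.7])]
```

Call:
move_arm(
  steps=[
    {"fingers":17.8,"translation":[0,0,0],"turn":0},
    {"fingers":17.8,"translation":[0,0,0],"turn":0},
  ],
)

```text
t: 10.9
eef_pos: [0.5292, -0.0634, 0.0268]
tool_rot: [-0.0, 0.901, 0.434, -0.0]
contact_force: [0.4, -0.1, -0.5]
gripper_width: 0.206
```

```bash
python3 snap.py 16
```

```text
10.9 [ 0.41 -0.1  -0.48] 17.55676454081119 [ 0.5292 -0.0634  0.0268]
11.0 0.5457875457875457
255 [44 58 65 65 64 60 56 50 44 44]
256 [36 56 65 65 63 59 52 46 44 43]
257 [36 57 65 64 62 59 54 47 44 43]
258 [42 59 65 64 62 58 54 47 75 62]
259 [43 60 65 65 61 58 53 47 50 46]
260 [46 61 67 65 61 57 52 47 45 51]
261 [53 63 66 63 60 56 51 45 44 51]
262 [50 60 60 55 50 48 48 46 44 50]
263 [48 51 49 46 47 45 43 45 46 57]
264 [43 44 42 55 59 50 43 45 47 67]
265 [40 42 44 57 59 51 44 44 43 38]
266 [36 37 45 63 61 91 72 42 40 32]
267 [ 32  36  55  88 104 109  88  52  35  30]
268 [ 31  33  69  96 108 109  95  59  34  29]
269 [ 25  29  73  99 109 108  85  47  25  26]
270 [ 23  34  78 101 110 106  79  42  23  24]
271 [ 38  47  83 103 109 104  77  45  31  30]
272 [ 45  56  87 104 109 102  73  47  46  46]
273 [ 45  59  88  96 101  98  67  46  47  48]
274 [46 51 54 54 56 64 55 46 47 47]
275 [48 48 47 45 45 46 47 47 46 46]
276 [35 36 33 32 36 39 40 41 41 42]
```

Call:
move_arm(
  steps=[
    {"fingers":18.0,"translation":[0,0,0],"turn":0},
    {"fingers":18.0,"translation":[0,0,0],"turn":0},
  ],
)

```text
t: 11.2
eef_pos: [0.5293, -0.0634, 0.0269]
tool_rot: [0.0, 0.901, 0.434, 0.0]
contact_force: [-0.5, 0.6, -0.9]
gripper_width: 0.215
```

```bash
python3 snap.py 17
```

```text
11.2 [-0.49  0.65 -0.92] 18.385182872387634 [ 0.5293 -0.0634  0.0269]
61.666666666666664 12.399267399267401
255 [46 49 60 66 63 61 59 54 47 43]
256 [36 45 61 66 65 63 60 55 47 44]
257 [33 46 61 65 64 62 58 54 47 44]
258 [41 49 61 66 65 62 57 53 46 45]
259 [40 51 62 66 64 61 52 49 46 43]
260 [42 54 63 60 61 62 56 51 46 44]
261 [46 54 63 65 63 60 57 51 45 43]
262 [43 58 65 66 63 61 55 84 68 43]
263 [43 59 67 66 63 58 54 55 49 44]
264 [44 59 65 65 63 59 54 49 46 44]
265 [40 58 67 64 62 59 53 48 44 43]
266 [39 51 60 56 52 50 48 47 44 43]
267 [36 49 48 45 47 45 43 43 46 41]
268 [33 42 44 51 58 54 45 44 46 42]
269 [25 32 40 52 58 53 44 43 45 36]
270 [23 24 33 52 58 92 92 57 35 29]
271 [ 38  38  46  56  91 109 104  67  33  28]
272 [ 44  44  50  81 104 110 103  66  35  34]
273 [ 45  46  57  87 106 110 101  68  38  34]
274 [ 46  47  65  91 107 110 101  68  45  45]
275 [ 48  50  70  86 105 109  98  67  44  47]
276 [35 35 49 61 82 88 78 55 41 42]
```

Call:
move_arm(
  steps=[
    {"fingers":30,"translation":[0,0,-3],"turn":0},
    {"fingers":30,"translation":[0,0,-5],"turn":0},
    {"fingers":30,"translation":[0,0,-5],"turn":0},
    {"fingers":5,"translation":[0,0,0],"turn":0},
    {"fingers":5,"translation":[0,0,0],"turn":0},
    {"fingers":5,"translation":[0,0,3],"turn":0},
    {"fingers":5,"translation":[0,0,4],"turn":0},
    {"fingers":16.9,"translation":[0,0,4],"turn":0},
    {"fingers":17.2,"translation":[0,0,3],"turn":0},
    {"fingers":17.2,"translation":[0,0,2],"turn":0},
  ],
  newtons=20,
)

```text
t: 12.5
eef_pos: [0.5293, -0.0634, 0.0301]
tool_rot: [0.0, 0.901, 0.434, 0.0]
contact_force: [-0.0, 0.4, -1.1]
gripper_width: 0.203
```

Call:
move_arm(
  steps=[
    {"fingers":17.2,"translation":[0,0,2],"turn":0},
    {"fingers":17.2,"translation":[0,0,2],"turn":0},
  ],
)

```text
t: 12.75
eef_pos: [0.5292, -0.0634, 0.0339]
tool_rot: [-0.0, 0.901, 0.434, -0.0]
contact_force: [-0.4, -0.2, 0.2]
gripper_width: 0.202
```

```bash
python3 snap.py 18 | head -2;python3 - <<'E'
from h import *
for s in(.08,.11):print([np.round((px(s,.020,t)-[255,230])*10) for t in(0,4)])
E
```

```text
12.75 [-0.36 -0.17  0.18] 17.213003920249133 [ 0.5292 -0.0634  0.0339]
87.66666666666667 3.8498168498168495
[array([364., 325.]), array([364., 318.])]
[array([355., 432.]), array([354., 420.])]
```

View pics/s18.png

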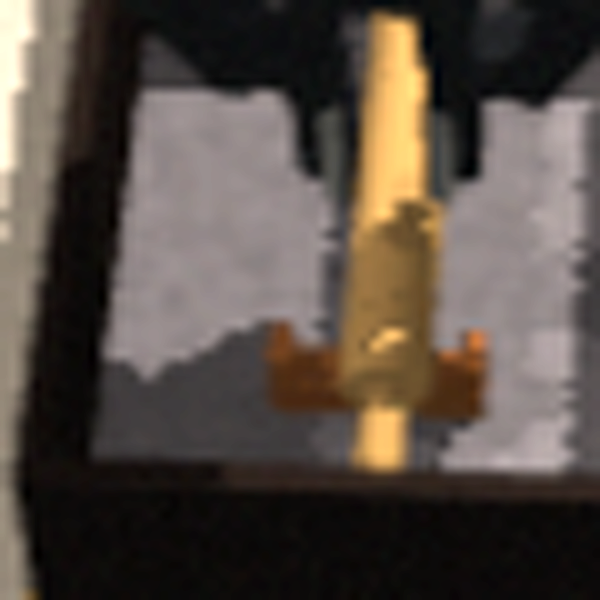

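Call:
move_arm(
  steps=[
    {"fingers":30,"translation":[0,0,-4],"turn":0},
    {"fingers":30,"translation":[0,0,-8],"turn":0},
    {"fingers":30,"translation":[0,0,-8],"turn":0},
    {"fingers":5,"translation":[0,0,0],"turn":0},
    {"fingers":5,"translation":[0,0,0],"turn":0},
    {"fingers":5,"translation":[0,0,4],"turn":0},
    {"fingers":5,"translation":[0,0,4],"turn":0},
    {"fingers":5,"translation":[0,0,4],"turn":0},
    {"fingers":5,"translation":[0,0,2],"turn":0},
    {"fingers":5,"translation":[0,0,2],"turn":0},
  ],
  newtons=20,
)

```text
t: 14.05
eef_pos: [0.5292, -0.0634, 0.03]
tool_rot: [0.0, 0.901, 0.434, 0.0]
contact_force: [0.5, -0.3, -0.4]
gripper_width: 0.201
```

Call:
move_arm(
  steps=[
    {"fingers":5,"translation":[0,0,2],"turn":0},
  ],
)

```text
t: 14.18
eef_pos: [0.5292, -0.0634, 0.0319]
tool_rot: [0.0, 0.901, 0.434, 0.0]
contact_force: [0.6, -0.9, -1.2]
gripper_width: 0.204
```

Call:
move_arm(
  steps=[
    {"fingers":5,"translation":[0,0,2],"turn":0},
  ],
)

```text
t: 14.3
eef_pos: [0.5291, -0.0635, 0.0339]
tool_rot: [-0.0, 0.901, 0.434, -0.0]
contact_force: [0.6, -0.3, -1.0]
gripper_width: 0.199
```

```bash
python3 snap.py 19 | head -2;python3 - <<'E'
from h import *
for s in(.08,.11):print([np.round((px(s,.020,t)-[255,230])*10) for t in(0,4)])
E
```

```text
14.3 [ 0.65 -0.25 -1.05] 17.014616271380817 [ 0.5291 -0.0635  0.0339]
71.66666666666667 14.883699633699635
[array([364., 325.]), array([364., 318.])]
[array([355., 432.]), array([354., 420.])]
```

View pics/s19.png

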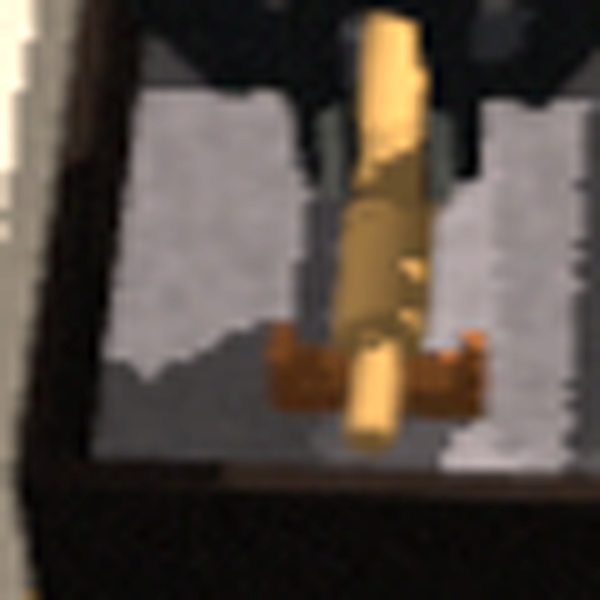

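Call:
move_arm(
  steps=[
    {"fingers":5,"translation":[0,0,2],"turn":0},
    {"fingers":5,"translation":[0,0,2],"turn":0},
    {"fingers":5,"translation":[0,0,2],"turn":0},
  ],
)

```text
t: 14.72
eef_pos: [0.5292, -0.0635, 0.04]
tool_rot: [0.0, 0.901, 0.434, 0.0]
contact_force: [-0.2, 0.3, 0.6]
gripper_width: 0.059
```

```bash
python3 snap.py 20 | head -2;python3 - <<'E'
from h import *
for s in(.08,.11):print([np.round((px(s,.026,t)-[255,230])*10) for t in(0,4,8)])
E
```

```text
14.725 [-0.23  0.28  0.63] 5.006509649828814 [ 0.5292 -0.0635  0.04  ]
105.33333333333333 16.535714285714285
[array([363., 311.]), array([363., 304.]), array([362., 296.])]
[array([354., 418.]), array([353., 406.]), array([352., 392.])]
```

View pics/s20.png

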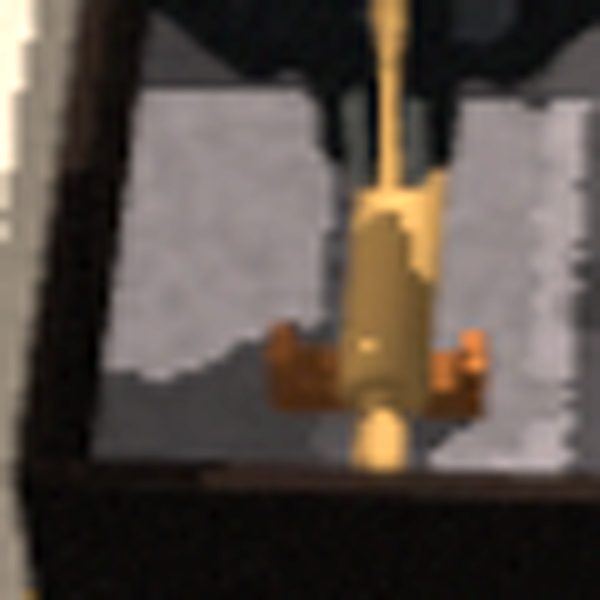

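Call:
move_arm(
  steps=[
    {"fingers":32,"translation":[4,-3,0],"turn":0},
    {"fingers":32,"translation":[0,0,0],"turn":0},
    {"fingers":32,"translation":[0,0,-13],"turn":0},
    {"fingers":32,"translation":[0,0,-12],"turn":0},
    {"fingers":32,"translation":[0,0,-6],"turn":0},
    {"fingers":5,"translation":[0,0,0],"turn":0},
    {"fingers":5,"translation":[0,0,0],"turn":0},
    {"fingers":5,"translation":[0,0,0],"turn":0},
  ],
  newtons=40,
)

```text
t: 15.78
eef_pos: [0.5334, -0.0665, 0.0091]
tool_rot: [0.0, 0.901, 0.434, 0.0]
contact_force: [0.2, -0.1, -1.3]
gripper_width: 0.231
```

```bash
python3 snap.py 21 | head -2
```

```text
15.775 [ 0.2  -0.15 -1.28] 19.74878264528793 [ 0.5334 -0.0665  0.0091]
90.33333333333333 9.863553113553115
```

View pics/s21.png

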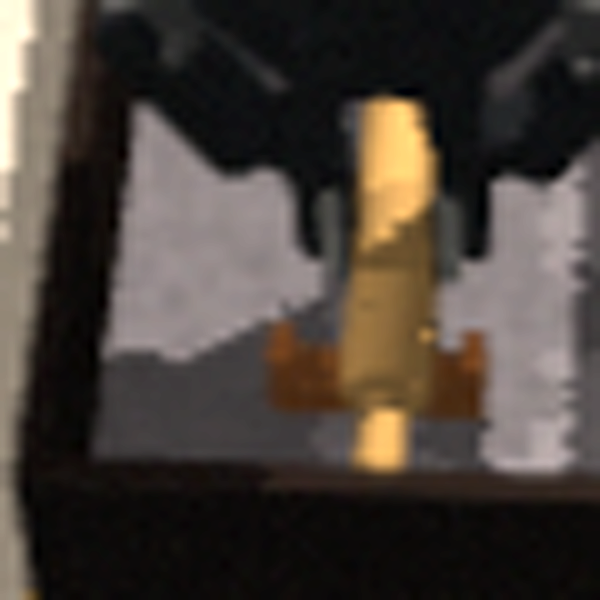

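```bash
python3 - <<'E'
from h import *
p=np.load("box.npy");R=np.array([[np.cos(p[2]),-np.sin(p[2])],[np.sin(p[2]),np.cos(p[2])]])
o=get_obs();c=np.array(o['eef_pos'][:2])
for z in(.009,.02,.03,.04):
  for dy in(-.02,-.011,.011,.02):
    print(z,dy,[np.round((proj("scene",[[*(c+R@[dx,dy]),z]])[0]-[255,230])*10) for dx in(-.011,.011)])
E
```

```text
0.009 -0.02 [array([320., 259.]), array([313., 332.])]
0.009 -0.011 [array([356., 260.]), array([350., 333.])]
0.009 0.011 [array([445., 262.]), array([439., 336.])]
0.009 0.02 [array([481., 264.]), array([476., 337.])]
0.02 -0.02 [array([317., 233.]), array([311., 307.])]
0.02 -0.011 [array([354., 234.]), array([347., 308.])]
0.02 0.011 [array([443., 237.]), array([438., 310.])]
0.02 0.02 [array([480., 238.]), array([475., 311.])]
0.03 -0.02 [array([315., 209.]), array([308., 283.])]
0.03 -0.011 [array([352., 210.]), array([345., 284.])]
0.03 0.011 [array([442., 213.]), array([436., 287.])]
0.03 0.02 [array([479., 214.]), array([474., 288.])]
0.04 -0.02 [array([313., 185.]), array([306., 259.])]
0.04 -0.011 [array([350., 186.]), array([343., 260.])]
0.04 0.011 [array([441., 189.]), array([435., 263.])]
0.04 0.02 [array([478., 190.]), array([472., 264.])]
```

Call:
move_arm(
  steps=[
    {"fingers":32,"translation":[0,0,0],"turn":0},
    {"fingers":32,"translation":[0,0,-4],"turn":0},
    {"fingers":32,"translation":[0,0,-4],"turn":0},
    {"fingers":32,"translation":[0,0,0],"turn":0},
  ],
  newtons=20,
)

```text
t: 16.32
eef_pos: [0.5328, -0.0664, 0.0004]
tool_rot: [-0.0, 0.901, 0.434, -0.0]
contact_force: [-0.5, -0.7, 0.2]
gripper_width: 0.372
```

Call:
move_arm(
  steps=[
    {"fingers":5,"translation":[0,0,0],"turn":0},
    {"fingers":5,"translation":[0,0,0],"turn":0},
  ],
)

```text
t: 16.58
eef_pos: [0.5332, -0.0665, 0.0008]
tool_rot: [-0.0, 0.901, 0.434, -0.0]
contact_force: [0.5, -0.3, 0.1]
gripper_width: 0.245
```

```bash
python3 snap.py 22 | head -2
```

```text
16.575 [ 0.51 -0.29  0.07] 20.89986439465899 [ 0.5332 -0.0665  0.0008]
107.33333333333333 3.615384615384615
```

View pics/s22.png

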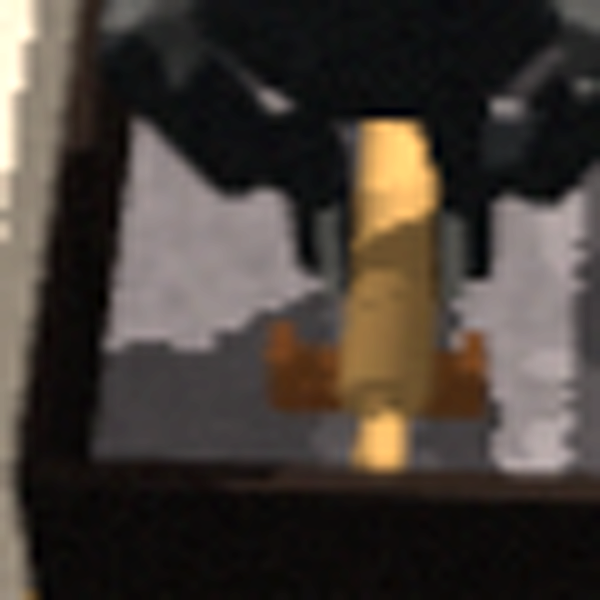

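Call:
move_arm(
  steps=[
    {"fingers":5,"translation":[0,0,4],"turn":0},
    {"fingers":5,"translation":[0,0,4],"turn":0},
    {"fingers":5,"translation":[0,0,4],"turn":0},
    {"fingers":5,"translation":[0,0,0],"turn":0},
  ],
  newtons=20,
)

```text
t: 17.12
eef_pos: [0.5336, -0.0665, 0.0133]
tool_rot: [0.0, 0.901, 0.434, 0.0]
contact_force: [0.1, -0.1, -1.0]
gripper_width: 0.247
```

```bash
python3 snap.py 23 | head -2;python3 - <<'E'
from h import *
for s in(.08,.11):print([np.round((px(s,.012,t)-[255,230])*10) for t in(0,3,6)])
E
```

```text
17.125 [ 0.09 -0.07 -1.04] 21.07683559687774 [ 0.5336 -0.0665  0.0133]
108.33333333333333 10.077838827838827
[array([366., 345.]), array([366., 339.]), array([365., 334.])]
[array([357., 451.]), array([356., 442.]), array([356., 432.])]
```

View pics/s23.png

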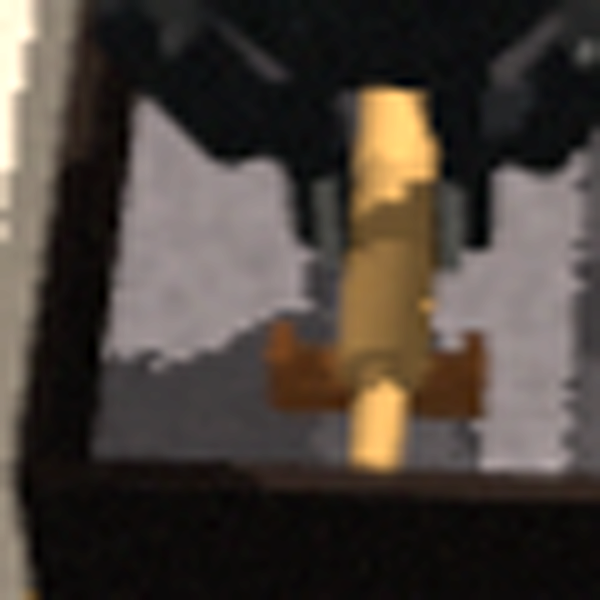

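Call:
move_arm(
  steps=[
    {"fingers":5,"translation":[0,0,0],"turn":0},
    {"fingers":5,"translation":[0,0,4],"turn":0},
    {"fingers":5,"translation":[0,0,4],"turn":0},
    {"fingers":5,"translation":[0,0,3],"turn":0},
    {"fingers":5,"translation":[0,0,3],"turn":0},
  ],
  newtons=45,
)

```text
t: 17.8
eef_pos: [0.5333, -0.0667, 0.027]
tool_rot: [0.0, 0.901, 0.434, 0.0]
contact_force: [1.5, 1.2, -3.6]
gripper_width: 0.233
```

```bash
python3 snap.py 24 | head -2;python3 - <<'E'
from h import *
for s in(.08,.11):print([np.round((px(s,.022,t)-[255,230])*10) for t in(0,3,6)])
E
```

```text
17.8 [ 1.51  1.22 -3.64] 19.892536099057796 [ 0.5333 -0.0667  0.027 ]
108.0 13.548534798534797
[array([364., 321.]), array([364., 315.]), array([363., 310.])]
[array([355., 427.]), array([354., 418.]), array([354., 409.])]
```

View pics/s24.png

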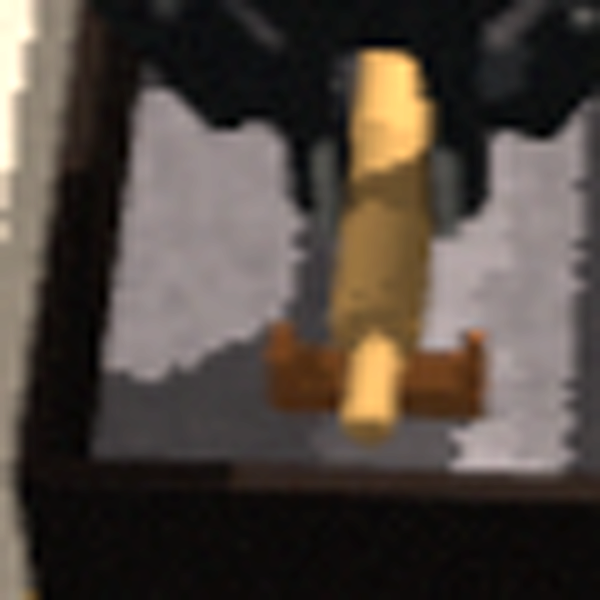

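Call:
move_arm(
  steps=[
    {"fingers":5,"translation":[0,0,2],"turn":0},
    {"fingers":5,"translation":[0,0,2],"turn":0},
  ],
  newtons=40,
)

```text
t: 18.1
eef_pos: [0.5332, -0.0665, 0.0309]
tool_rot: [0.0, 0.901, 0.434, 0.0]
contact_force: [-0.5, -1.0, -5.3]
gripper_width: 0.232
```

Call:
move_arm(
  steps=[
    {"fingers":5,"translation":[0,0,2],"turn":0},
    {"fingers":5,"translation":[0,0,2],"turn":0},
  ],
  newtons=40,
)

```text
t: 18.35
eef_pos: [0.5334, -0.0665, 0.035]
tool_rot: [0.0, 0.901, 0.434, 0.0]
contact_force: [0.8, -1.2, -4.5]
gripper_width: 0.237
```

```bash
python3 snap.py 25 | head -2;python3 - <<'E'
from h import *
for s in(.08,.11):print([np.round((px(s,.030,t)-[255,230])*10) for t in(0,3,6,9)])
E
```

```text
18.35 [ 0.78 -1.16 -4.54] 20.21391040309287 [ 0.5334 -0.0665  0.035 ]
97.0 9.70054945054945
[array([362., 301.]), array([362., 296.]), array([362., 290.]), array([361., 284.])]
[array([353., 408.]), array([353., 399.]), array([352., 389.]), array([351., 379.])]
```

View pics/s25.png

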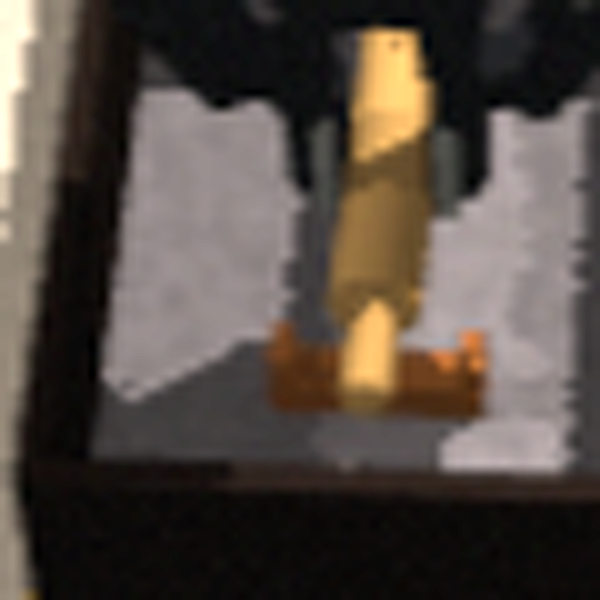

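Call:
move_arm(
  steps=[
    {"fingers":5,"translation":[0,0,1],"turn":0},
    {"fingers":5,"translation":[0,0,2],"turn":0},
    {"fingers":5,"translation":[0,0,2],"turn":0},
    {"fingers":5,"translation":[0,0,2],"turn":0},
  ],
  newtons=28,
)

```text
t: 18.9
eef_pos: [0.5332, -0.0665, 0.042]
tool_rot: [0.0, 0.901, 0.434, -0.0]
contact_force: [0.7, -1.8, -4.1]
gripper_width: 0.235
```

```bash
python3 snap.py 26 | head -2;python3 - <<'E'
from h import *
for s in(.08,.11):print([np.round((px(s,.037,t)-[255,230])*10) for t in(3,6,9,12)])
E
```

```text
18.9 [ 0.7  -1.77 -4.09] 20.103315558008248 [ 0.5332 -0.0665  0.042 ]
105.0 9.822344322344321
[array([361., 279.]), array([360., 273.]), array([360., 267.]), array([360., 260.])]
[array([351., 382.]), array([350., 372.]), array([350., 361.]), array([349., 350.])]
```

View pics/s26.png

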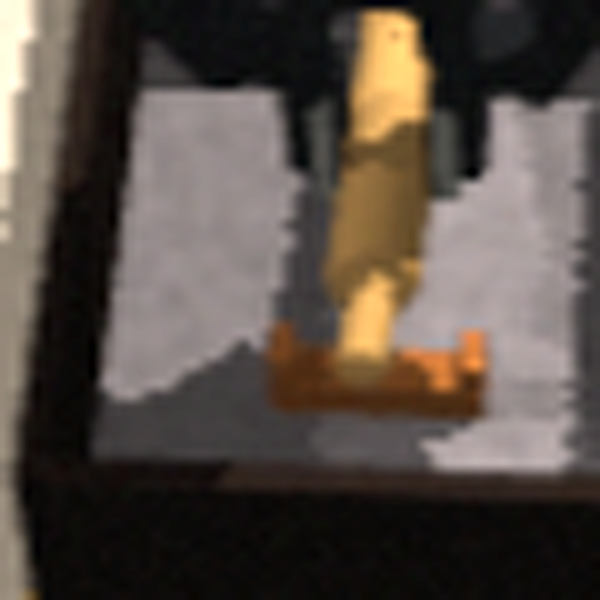

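Call:
move_arm(
  steps=[
    {"fingers":5,"translation":[0,0,2],"turn":0},
    {"fingers":5,"translation":[0,0,2],"turn":0},
    {"fingers":5,"translation":[0,0,2],"turn":0},
    {"fingers":5,"translation":[0,0,2],"turn":0},
  ],
  newtons=28,
)

```text
t: 19.45
eef_pos: [0.5332, -0.0664, 0.05]
tool_rot: [-0.0, 0.901, 0.434, 0.0]
contact_force: [3.0, 0.6, -4.4]
gripper_width: 0.236
```

```bash
python3 snap.py 27 | head -2;python3 - <<'E'
from h import *
for s in(.08,.11):print([np.round((px(s,.043,t)-[255,230])*10) for t in(9,12,15,18)])
E
```

```text
19.45 [ 2.96  0.57 -4.38] 20.19268404403674 [ 0.5332 -0.0664  0.05  ]
104.0 8.782967032967033
[array([359., 252.]), array([359., 245.]), array([358., 239.]), array([358., 231.])]
[array([349., 347.]), array([348., 335.]), array([348., 323.]), array([347., 310.])]
```

View pics/s27.png

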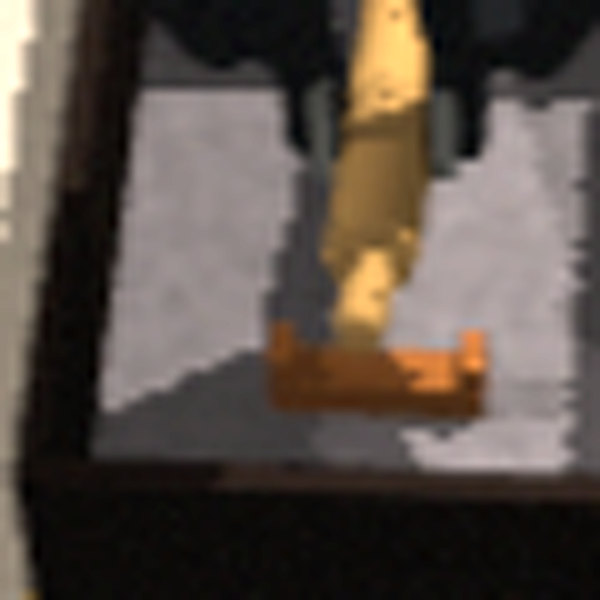

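Call:
move_arm(
  steps=[
    {"fingers":5,"translation":[0,0,2],"turn":0},
    {"fingers":5,"translation":[0,0,2],"turn":0},
    {"fingers":5,"translation":[0,0,0],"turn":0},
  ],
  newtons=28,
)

```text
t: 19.88
eef_pos: [0.5332, -0.0666, 0.0539]
tool_rot: [0.0, 0.901, 0.434, 0.0]
contact_force: [1.2, -1.7, -4.9]
gripper_width: 0.236
```

Call:
move_arm(
  steps=[
    {"fingers":5,"translation":[0,0,-1],"turn":0},
    {"fingers":5,"translation":[0,0,-1],"turn":0},
    {"fingers":5,"translation":[0,0,-1],"turn":0},
  ],
  newtons=80,
)

```text
t: 20.25
eef_pos: [0.5332, -0.0662, 0.0508]
tool_rot: [-0.0, 0.901, 0.434, 0.0]
contact_force: [0.7, -0.6, -1.6]
gripper_width: 0.221
```

```bash
python3 snap.py 28 | head -2;python3 - <<'E'
from h import *
for s in(.08,.11):print([np.round((px(s,.044,t)-[255,230])*10) for t in(9,12,15,18,21)])
E
```

```text
20.25 [ 0.74 -0.57 -1.62] 18.881155679680216 [ 0.5332 -0.0662  0.0508]
30.666666666666668 1.7261904761904763
[array([359., 249.]), array([358., 243.]), array([358., 236.]), array([358., 229.]), array([358., 221.])]
[array([348., 344.]), array([348., 333.]), array([347., 321.]), array([347., 308.]), array([347., 295.])]
```

View pics/s28.png

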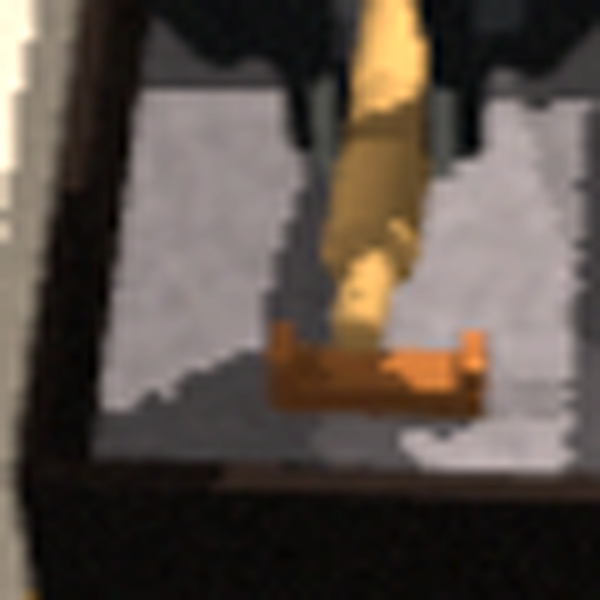

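Call:
move_arm(
  steps=[
    {"fingers":5,"translation":[7.8,-6.2,2],"turn":0},
    {"fingers":5,"translation":[11.7,-9.3,3.6],"turn":0},
    {"fingers":5,"translation":[11.7,-9.3,3.7],"turn":0},
  ],
  newtons=70,
)

```text
t: 20.68
eef_pos: [0.5657, -0.0921, 0.0606]
tool_rot: [0.0, 0.901, 0.434, 0.0]
contact_force: [-0.4, 0.8, -1.4]
gripper_width: 0.222
```

```bash
cat > snap2.py <<'E'
import sys
from h import *
o=get_obs();print(o['t'],np.round(o['contact_force'],2),o['gripper_width']*85.4,np.round(o['eef_pos'],4))
im=read_camera("scene");cv2.imwrite(f"pics/r{sys.argv[1]}.png",im)
cv2.imwrite(f"pics/s{sys.argv[1]}.png",np.clip(cv2.resize(im[190:310,220:340],(600,600),interpolation=cv2.INTER_CUBIC)*1.8,0,255).astype('uint8'))
E
python3 snap2.py 29
```

```text
20.675 [-0.36  0.77 -1.37] 18.946130241288998 [ 0.5657 -0.0921  0.0606]
```

View pics/s29.png

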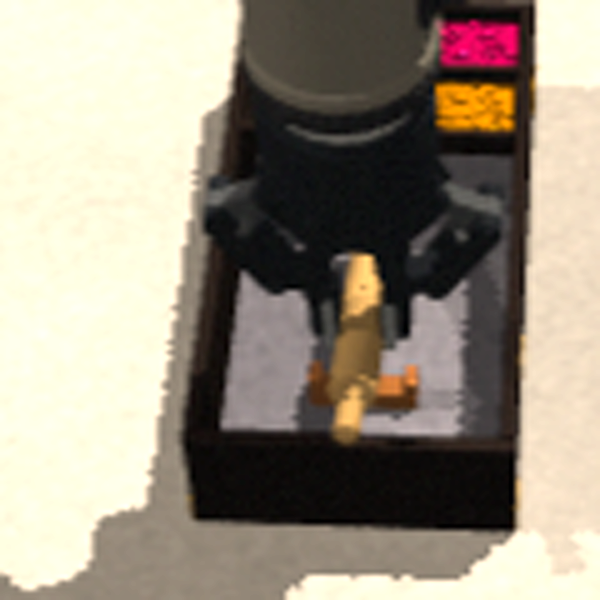

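Call:
move_arm(
  steps=[
    {"fingers":5,"translation":[11.7,-9.3,4.5],"turn":0},
    {"fingers":5,"translation":[11.7,-9.3,5],"turn":0},
    {"fingers":5,"translation":[3.9,-3.1,2],"turn":0},
    {"fingers":5,"translation":[1.6,-1.2,8],"turn":0},
    {"fingers":5,"translation":[0,0,12],"turn":0},
  ],
  newtons=70,
)

```text
t: 21.35
eef_pos: [0.5928, -0.1139, 0.0919]
tool_rot: [-0.0, 0.901, 0.434, -0.0]
contact_force: [-0.1, 0.6, -0.0]
gripper_width: 0.224
```

```bash
python3 snap2.py 30
```

```text
21.35 [-0.08  0.63 -0.04] 19.140317881425847 [ 0.5928 -0.1139  0.0919]
```

View pics/s30.png

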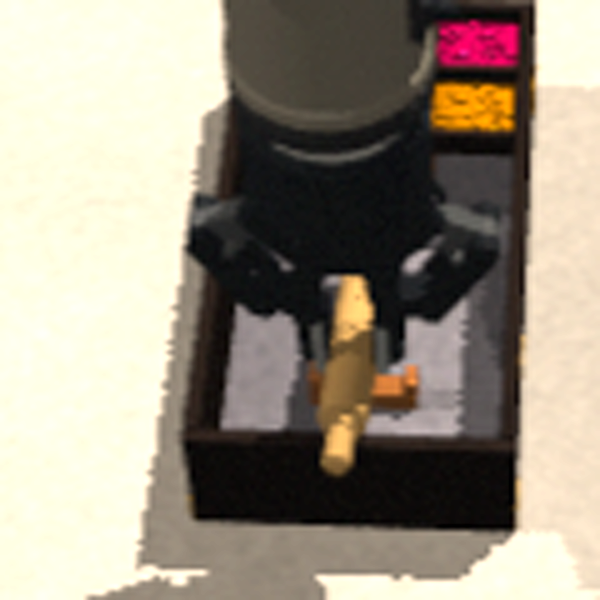

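Call:
move_arm(
  steps=[
    {"fingers":5,"translation":[4,-3,14],"turn":0},
    {"fingers":5,"translation":[8,-6.3,12],"turn":0},
    {"fingers":5,"translation":[18,-14,0],"turn":0},
    {"fingers":5,"translation":[26,-21,0],"turn":0},
    {"fingers":5,"translation":[26,-21,0],"turn":0},
    {"fingers":5,"translation":[26,-21,0],"turn":0},
    {"fingers":5,"translation":[16,-12.5,0],"turn":0},
    {"fingers":5,"translation":[0,0,0],"turn":0},
  ],
  newtons=70,
)

```text
t: 22.4
eef_pos: [0.7181, -0.2148, 0.1179]
tool_rot: [0.001, 0.901, 0.433, 0.0]
contact_force: [0.4, 0.3, -1.0]
gripper_width: 0.22
```

```bash
cat > fit.py <<'E'
import sys
from h import *
o=get_obs();print(o['t'],np.round(o['contact_force'],2),o['gripper_width']*85.4,np.round(o['eef_pos'],4))
k=sys.argv[1]
for n in("scene","top"):
    im=read_camera(n);cv2.imwrite(f"pics/{n}_{k}.png",im)
    c=proj(n,[[*o['eef_pos'][:2],o['eef_pos'][2]+.02]])[0].astype(int);x,y=max(c[0]-75,0),max(c[1]-75,0);print(n,"crop origin",x,y)
    cv2.imwrite(f"pics/c{n}_{k}.png",np.clip(cv2.resize(im[y:y+150,x:x+150],(600,600),interpolation=cv2.INTER_CUBIC)*1.8,0,255).astype('uint8'))
E
python3 fit.py 31
```

```text
22.4 [ 0.42  0.34 -0.97] 18.765901724796414 [ 0.7181 -0.2148  0.1179]
scene crop origin 208 246
top crop origin 342 93
```

View pics/cscene_31.png

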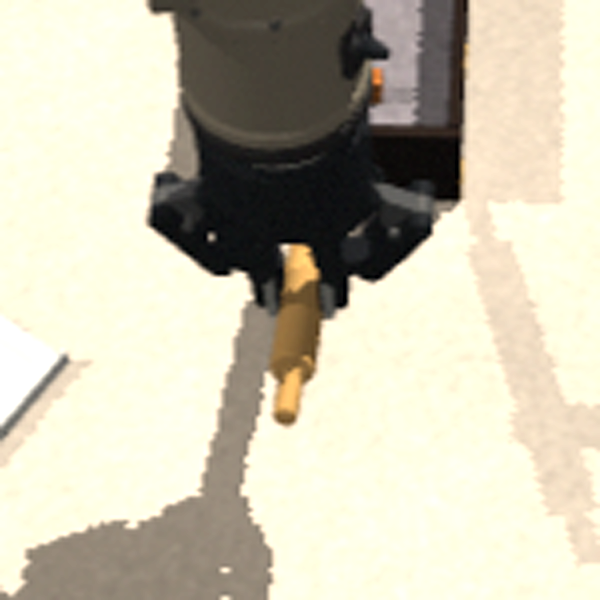

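View pics/ctop_31.png

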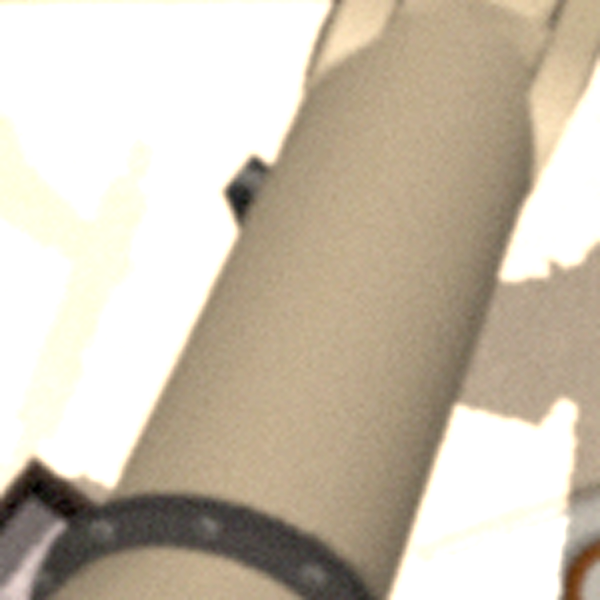

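```bash
cat > tilt.py <<'E'
import sys
from h import *
from scipy.optimize import least_squares
def tilt(eef,barrel,tip,bias=.9,dz0=None):
    yaw=-.672;u=np.array([np.cos(yaw),np.sin(yaw)])
    def f(v):
        z,th,y=v;r=[]
        for s,m in((.037,barrel),(.067,tip)):
            P=[*(np.array(eef[:2])+u*s*np.cos(th)+y*np.array([-u[1],u[0]])),z+s*np.sin(th)]
            r+=list(proj("scene",[P])[0]-m+[0,bias])
        return r
    s=least_squares(f,[.1,.2,0]);return s.x[0],np.degrees(s.x[1]),s.x[2],s.fun
if __name__=="__main__":
    print(tilt([.7181,-.2148],[281,336.5],[279.5,349.75]))
    o=np.array([.7181,-.2148]);p=np.load("box.npy");print(np.cos(p[2])*(o-p[:2])[0]+np.sin(p[2])*(o-p[:2])[1])
E
python3 tilt.py
```

```text
(np.float64(0.14275017660636982), np.float64(10.298299215815716), np.float64(-0.0013489097056489689), array([-1.92723614e-04,  1.33380995e-05,  1.88232740e-04, -1.47596764e-05]))
0.28091484152154667
```

Call:
move_arm(
  steps=[
    {"fingers":5,"translation":[0,0,-12],"turn":0},
    {"fingers":5,"translation":[0,0,-8],"turn":0},
    {"fingers":5,"translation":[0,0,-4],"turn":0},
    {"fingers":5,"translation":[0,0,-3],"turn":0},
  ],
  newtons=30,
)

```text
t: 23.0
eef_pos: [0.7183, -0.2137, 0.0915]
tool_rot: [0.001, 0.901, 0.434, 0.001]
contact_force: [4.9, -2.7, 4.0]
gripper_width: 0.219
```

Call:
move_arm(
  steps=[
    {"fingers":5,"translation":[0,0,-4],"turn":0},
    {"fingers":5,"translation":[0,0,-4],"turn":0},
  ],
  newtons=30,
)

```text
t: 23.25
eef_pos: [0.7203, -0.2155, 0.085]
tool_rot: [0.003, 0.901, 0.433, 0.002]
contact_force: [5.3, -8.2, 6.1]
gripper_width: 0.224
```

Call:
move_arm(
  steps=[
    {"fingers":5,"translation":[0,0,-4],"turn":0},
    {"fingers":5,"translation":[0,0,-4],"turn":0},
  ],
  newtons=30,
)

```text
t: 23.5
eef_pos: [0.7234, -0.2172, 0.0786]
tool_rot: [0.006, 0.901, 0.433, 0.005]
contact_force: [8.8, -13.2, 5.6]
gripper_width: 0.221
```

```bash
python3 fit.py 32
```

```text
23.5 [  8.78 -13.23   5.57] 18.853282988722455 [ 0.7234 -0.2172  0.0786]
scene crop origin 210 257
top crop origin 340 97
```

View pics/cscene_32.png

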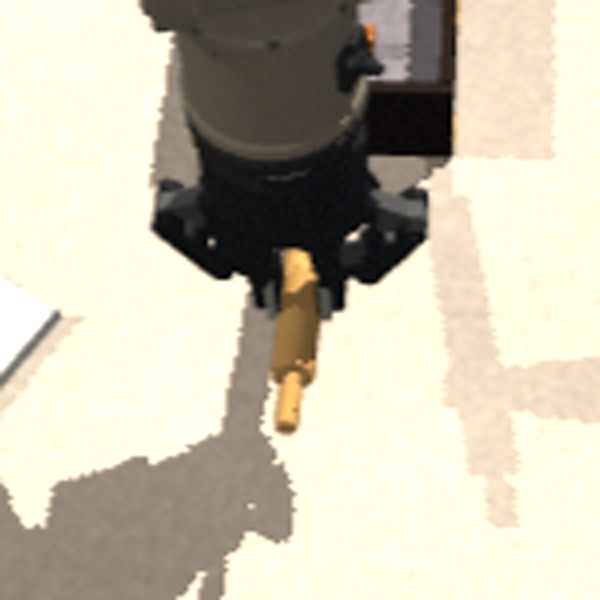

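Call:
move_arm(
  steps=[
    {"fingers":5,"translation":[0,0,6],"turn":0},
    {"fingers":5,"translation":[0,0,8],"turn":0},
    {"fingers":5,"translation":[0,0,8],"turn":0},
  ],
  newtons=60,
)

```text
t: 23.98
eef_pos: [0.717, -0.2135, 0.0966]
tool_rot: [0.0, 0.901, 0.433, -0.0]
contact_force: [-0.7, 0.6, -1.0]
gripper_width: 0.217
```

```bash
python3 fit.py 33; python3 -c "
from tilt import *
print(tilt([.7234,-.2172],[283,348.75],[281.5,363.25]))"; python3 - <<'E'
from h import *
for nm in("roller_open_end","roller_till_end","roller_middle"):
  for n in("scene","top"):
    for r in place_of(n,nm)[:2]:print(n,nm,r['conf'],r['xy'])
for r in outline_of("scene","roller")[:2]:
    m=r['mask'];ys,xs=np.where(m);print(r['conf'],m.sum(),xs.min(),xs.max(),ys.min(),ys.max())
E
```

```text
23.975 [-0.66  0.6  -1.05] 18.558960190374997 [ 0.717  -0.2135  0.0966]
scene crop origin 209 250
top crop origin 340 97
(np.float64(0.10835823688178195), np.float64(0.3799595914133615), np.float64(-0.0011023268571218683), array([-0.11857722,  0.01595782,  0.11638646, -0.01715756]))
scene roller_open_end 0.62 [286.2, 359.5]
scene roller_till_end 0.56 [379.1, 168.1]
scene roller_till_end 0.21 [282.8, 314.6]
scene roller_middle 0.58 [287.6, 315.6]
0.81 399 277 289 312 357
```

View pics/cscene_33.png

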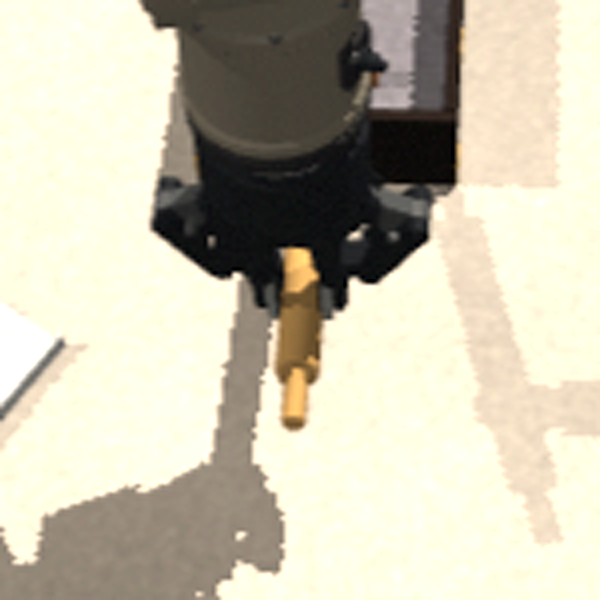

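```bash
python3 -c "
from tilt import *
for a in(340.75,341.25):
  for b in (354.5,355): print(tilt([.717,-.2135],[283.25,a],[282.5,b])[:3])
R=lambda t:[np.round((proj('scene',[[.717+.7826*s*np.cos(t),-.2135-.6226*s*np.cos(t),.1215+s*np.sin(t)]])[0]+[0,.9]-[209,250])*4) for s in(.037,.067)]
for t in(0,4,8,12,16):print(t,R(np.radians(t)))"

```

```text
(np.float64(0.1251709470742888), np.float64(5.669305986240001), np.float64(0.001884508894092288))
(np.float64(0.12797829964016846), np.float64(1.8635928203674856), np.float64(0.001862326224779242))
(np.float64(0.12028269176316213), np.float64(8.949926492980733), np.float64(0.0017410237135439097))
(np.float64(0.12304795079685187), np.float64(5.562692214631853), np.float64(0.0017533018953850385))
0 [array([295., 370.]), array([290., 428.])]
4 [array([295., 367.]), array([290., 423.])]
8 [array([295., 364.]), array([289., 418.])]
12 [array([294., 361.]), array([289., 413.])]
16 [array([294., 358.]), array([288., 406.])]
```

Call:
move_arm(
  steps=[
    {"fingers":5,"translation":[5.5,-4.4,0],"turn":0},
    {"fingers":5,"translation":[0,0,-8],"turn":0},
    {"fingers":5,"translation":[0,0,-4],"turn":0},
  ],
  newtons=30,
)

```text
t: 24.8
eef_pos: [0.7223, -0.2172, 0.0835]
tool_rot: [-0.0, 0.901, 0.434, -0.0]
contact_force: [-0.3, -0.8, -1.1]
gripper_width: 0.217
```

Call:
move_arm(
  steps=[
    {"fingers":5,"translation":[0,0,-4],"turn":0},
  ],
)

```text
t: 24.92
eef_pos: [0.7225, -0.2172, 0.0799]
tool_rot: [-0.0, 0.901, 0.434, -0.0]
contact_force: [-0.2, 0.3, -0.2]
gripper_width: 0.221
```

Call:
move_arm(
  steps=[
    {"fingers":5,"translation":[0,0,-4],"turn":0},
  ],
)

```text
t: 25.05
eef_pos: [0.7227, -0.2173, 0.0762]
tool_rot: [-0.0, 0.901, 0.434, -0.0]
contact_force: [0.9, 0.6, -1.2]
gripper_width: 0.219
```

```bash
python3 fit.py 34; python3 -c "
from tilt import *
o=get_obs()['eef_pos']
R=lambda t:[np.round(proj('scene',[[o[0]+.7826*s*np.cos(t),o[1]-.6226*s*np.cos(t),o[2]+.025+s*np.sin(t)]])[0]+[0,.9],1) for s in(.037,.067)]
for t in(-4,0,4,8,12):print(t,R(np.radians(t)))"
```

```text
25.05 [ 0.88  0.62 -1.16] 18.69454480095864 [ 0.7227 -0.2173  0.0762]
scene crop origin 210 258
top crop origin 340 97
-4 [array([283.5, 350.6]), array([282.3, 365.4])]
0 [array([283.4, 350.1]), array([282.2, 364.5])]
4 [array([283.3, 349.5]), array([282. , 363.4])]
8 [array([283.3, 348.8]), array([281.9, 362.2])]
12 [array([283.2, 348. ]), array([281.8, 360.8])]
```

View pics/cscene_34.png

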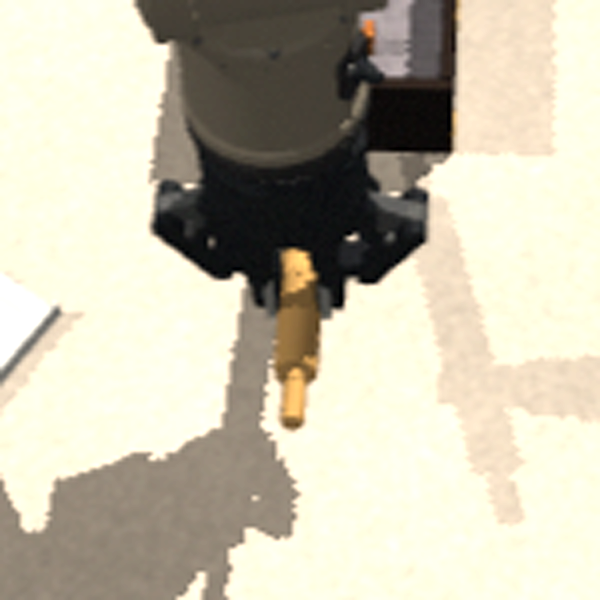

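Call:
move_arm(
  steps=[
    {"fingers":5,"translation":[0,0,-4],"turn":0},
    {"fingers":5,"translation":[0,0,-4],"turn":0},
  ],
  newtons=30,
)

```text
t: 25.4
eef_pos: [0.7228, -0.2173, 0.0685]
tool_rot: [0.0, 0.901, 0.434, 0.0]
contact_force: [0.7, 0.4, -0.8]
gripper_width: 0.22
```

Call:
move_arm(
  steps=[
    {"fingers":5,"translation":[0,0,-3],"turn":0},
  ],
)

```text
t: 25.52
eef_pos: [0.7227, -0.2173, 0.0653]
tool_rot: [-0.0, 0.901, 0.434, -0.0]
contact_force: [0.0, -0.8, -0.3]
gripper_width: 0.222
```

Call:
move_arm(
  steps=[
    {"fingers":5,"translation":[0,0,-3],"turn":0},
  ],
)

```text
t: 25.65
eef_pos: [0.7228, -0.2173, 0.0624]
tool_rot: [-0.0, 0.901, 0.434, -0.0]
contact_force: [-0.0, -0.1, -0.3]
gripper_width: 0.22
```

```bash
python3 fit.py 35; python3 -c "
from tilt import *
o=get_obs()['eef_pos']
R=lambda t:[np.round(proj('scene',[[o[0]+.7826*s*np.cos(t),o[1]-.6226*s*np.cos(t),o[2]+.025+s*np.sin(t)]])[0]+[0,.9],1) for s in(.037,.067)]
for t in(-4,0,4,8):print(t,R(np.radians(t)))"
```

```text
25.65 [-0.01 -0.11 -0.31] 18.810030070131965 [ 0.7228 -0.2173  0.0624]
scene crop origin 210 261
top crop origin 339 99
-4 [array([283.9, 353.6]), array([282.8, 368.3])]
0 [array([283.8, 353.1]), array([282.6, 367.4])]
4 [array([283.7, 352.5]), array([282.5, 366.4])]
8 [array([283.7, 351.8]), array([282.3, 365.2])]
```

View pics/cscene_35.png

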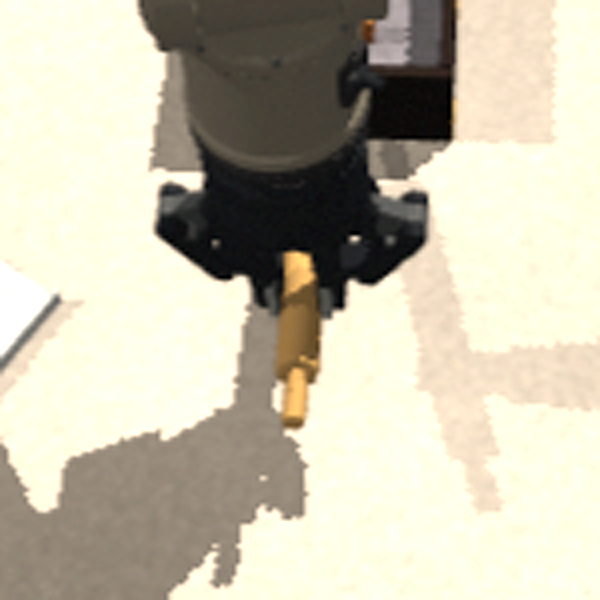

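Call:
move_arm(
  steps=[
    {"fingers":5,"translation":[0,0,-3],"turn":0},
  ],
)

```text
t: 25.88
eef_pos: [0.723, -0.2175, 0.0598]
tool_rot: [0.0, 0.901, 0.434, 0.0]
contact_force: [-0.9, 0.1, -0.4]
gripper_width: 0.22
```

Call:
move_arm(
  steps=[
    {"fingers":5,"translation":[0,0,-3],"turn":0},
  ],
)

```text
t: 26.0
eef_pos: [0.7228, -0.2174, 0.0565]
tool_rot: [0.0, 0.901, 0.434, 0.0]
contact_force: [0.8, 0.0, -0.1]
gripper_width: 0.219
```

Call:
move_arm(
  steps=[
    {"fingers":5,"translation":[0,0,-3],"turn":0},
  ],
)

```text
t: 26.12
eef_pos: [0.7228, -0.2173, 0.0534]
tool_rot: [-0.0, 0.901, 0.434, -0.0]
contact_force: [0.7, 0.6, -0.9]
gripper_width: 0.221
```

```bash
python3 fit.py 36; python3 -c "
from tilt import *
o=get_obs()['eef_pos']
R=lambda t:[np.round((proj('scene',[[o[0]+.7826*s*np.cos(t),o[1]-.6226*s*np.cos(t),o[2]+.025+s*np.sin(t)]])[0]+[0,.9]),1) for s in(.037,.067)]
for t in(-4,0,4,8):print(t,R(np.radians(t)))"
```

```text
26.125 [ 0.69  0.55 -0.93] 18.873932611242314 [ 0.7228 -0.2173  0.0534]
scene crop origin 210 263
top crop origin 339 100
-4 [array([284.1, 355.4]), array([283. , 370.1])]
0 [array([284.1, 355. ]), array([282.9, 369.2])]
4 [array([284. , 354.4]), array([282.7, 368.2])]
8 [array([283.9, 353.7]), array([282.6, 367. ])]
```

View pics/cscene_36.png

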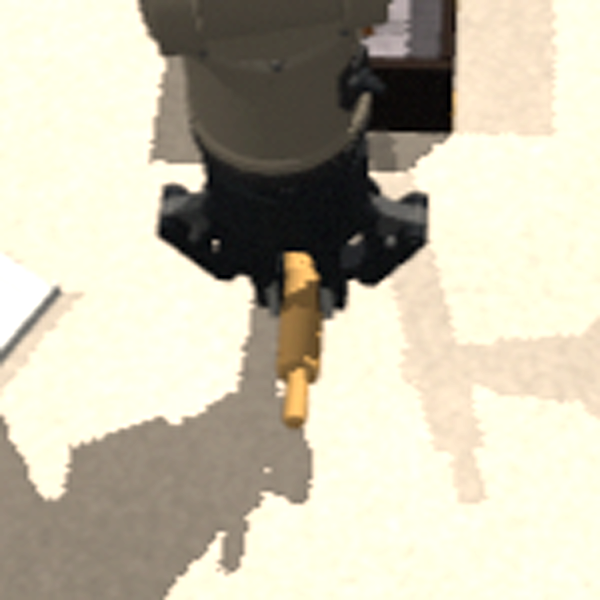

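Call:
move_arm(
  steps=[
    {"fingers":5,"translation":[0,0,15],"turn":0},
    {"fingers":5,"translation":[0,0,35],"turn":0},
    {"fingers":5,"translation":[-23,25,12],"turn":0.15},
    {"fingers":5,"translation":[-23,25,12],"turn":0.15},
    {"fingers":5,"translation":[-23,25,12],"turn":0.15},
    {"fingers":5,"translation":[-23,25,12],"turn":0.15},
    {"fingers":5,"translation":[-23,25,5],"turn":0.15},
    {"fingers":5,"translation":[-23,25,0],"turn":0.15},
    {"fingers":5,"translation":[-23,25,0],"turn":0.15},
    {"fingers":5,"translation":[-23,25,0],"turn":0.15},
  ],
  newtons=80,
)

```text
t: 27.48
eef_pos: [0.5386, -0.0169, 0.1581]
tool_rot: [0.001, 0.497, 0.868, 0.0]
contact_force: [1.2, -0.1, -0.3]
gripper_width: 0.217
```

```bash
python3 fit.py 37
```

```text
27.475 [ 1.21 -0.08 -0.29] 18.547292978551877 [ 0.5386 -0.0169  0.1581]
scene crop origin 236 131
top crop origin 251 172
```

View pics/cscene_37.png

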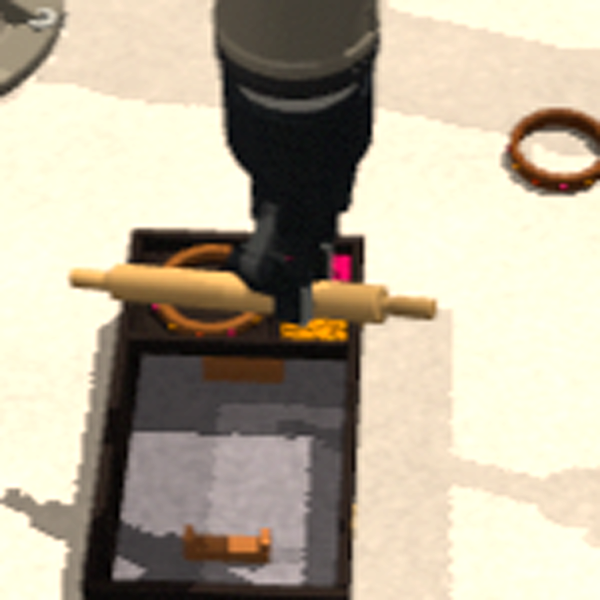

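View pics/ctop_37.png

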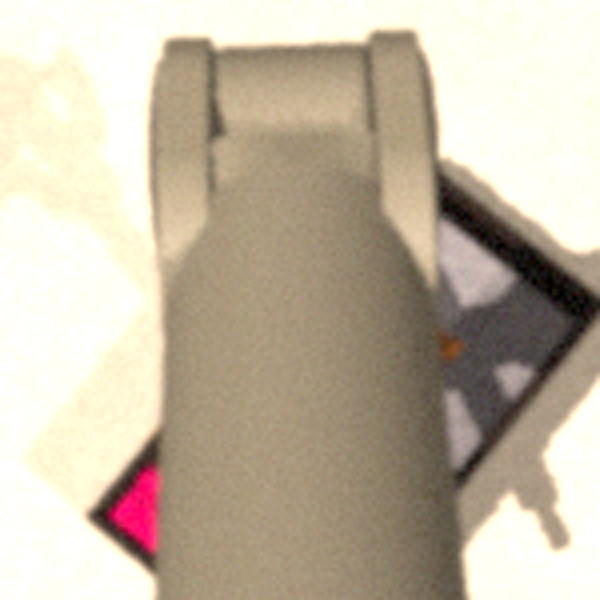

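```bash
python3 - <<'E'
from h import *
from scipy.optimize import least_squares
e=np.array([.5386,-.0169]);a=np.radians(30.4);u=np.array([np.cos(a),np.sin(a)])
obs=np.array([[74,278],[435,307],[112,282],[384,303]])/4+[236,131]
def f(v,full=0):
    z,th,d=v;r=[]
    for s,m in zip((-.115,.115,-.085,.085),obs):
        t=s-d;r.append(proj("scene",[[*(e+u*t*np.cos(th)),z+t*np.sin(th)]])[0]-m)
    return np.array(r).ravel()
s=least_squares(f,[.18,0,.048]);print(s.x[0],np.degrees(s.x[1]),s.x[2],np.round(s.fun,1))
E
```

```text
0.18404488556679227 17.522566161922942 0.03627630185024826 [ 1.  -0.7 -1.4  0.5  2.  -0.7 -1.1  0.3]
```

Call:
move_arm(
  steps=[
    {"fingers":5,"translation":[-8.7,-11,0],"turn":0},
    {"fingers":5,"translation":[0,0,-25],"turn":0},
    {"fingers":5,"translation":[0,0,-25],"turn":0},
    {"fingers":5,"translation":[0,0,-10],"turn":0},
    {"fingers":5,"translation":[0,0,-5],"turn":0},
    {"fingers":5,"translation":[0,0,-4],"turn":0},
  ],
  newtons=35,
)

```text
t: 28.32
eef_pos: [0.5308, -0.0288, 0.0881]
tool_rot: [0.001, 0.499, 0.866, 0.0]
contact_force: [0.3, -1.2, -1.4]
gripper_width: 0.222
```

Call:
move_arm(
  steps=[
    {"fingers":5,"translation":[0,0,-4],"turn":0},
    {"fingers":5,"translation":[0,0,-4],"turn":0},
  ],
  newtons=35,
)

```text
t: 28.58
eef_pos: [0.5314, -0.0282, 0.0803]
tool_rot: [0.001, 0.499, 0.867, 0.001]
contact_force: [-0.2, 0.6, 1.3]
gripper_width: 0.219
```

```bash
python3 fit.py 38
```

```text
28.575 [-0.22  0.55  1.28] 18.665532916917158 [ 0.5314 -0.0282  0.0803]
scene crop origin 231 153
top crop origin 256 181
```

View pics/cscene_38.png

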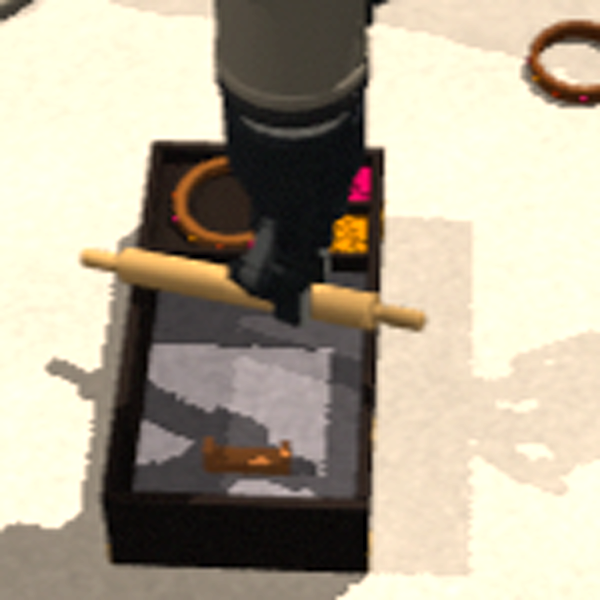

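Call:
move_arm(
  steps=[
    {"fingers":5,"translation":[0,0,-4],"turn":0},
    {"fingers":5,"translation":[0,0,-4],"turn":0},
    {"fingers":5,"translation":[0,0,-4],"turn":0},
  ],
  newtons=35,
)

```text
t: 29.05
eef_pos: [0.5311, -0.0284, 0.068]
tool_rot: [0.001, 0.499, 0.867, 0.0]
contact_force: [-0.0, 1.6, 4.2]
gripper_width: 0.223
```

```bash
python3 fit.py 39; cat > fl.py <<'E'
from h import *
from scipy.optimize import least_squares
def fl(e,q,obs,org):
    a=2*np.arctan2(q[2],q[1])-np.pi/2;u=np.array([np.cos(a),np.sin(a)]);obs=np.array(obs)/4+org;e=np.array(e[:2])
    def f(v):
        z,th,d,y=v;r=[]
        for s,m in zip((-.115,.115,-.085,.085),obs):
            t=s-d;r.append(proj("scene",[[*(e+u*t*np.cos(th)+y*np.array([-u[1],u[0]])),z+t*np.sin(th)]])[0]-m)
        return np.append(np.array(r).ravel(),y*1000*.3)
    s=least_squares(f,[.1,0,.04,0]);return s.x[0],np.degrees(s.x[1]),s.x[2],s.x[3],np.round(s.fun,1)
E
python3 -c "
from fl import *
print(fl([.5314,-.0282],[0,.499,.867],[[84,258],[423,320],[120,266],[374,310]],[231,153]))"
```

```text
29.05 [-0.04  1.61  4.15] 19.078670587125703 [ 0.5311 -0.0284  0.068 ]
scene crop origin 231 157
top crop origin 256 182
(np.float64(0.10702048654725489), np.float64(13.139115704954778), np.float64(0.0367908684203614), np.float64(-0.0004533641444973844), array([-0.4, -0. , -0.4, -0.1,  0.9, -0.2, -0. ,  0.2, -0.1]))
```

View pics/cscene_39.png

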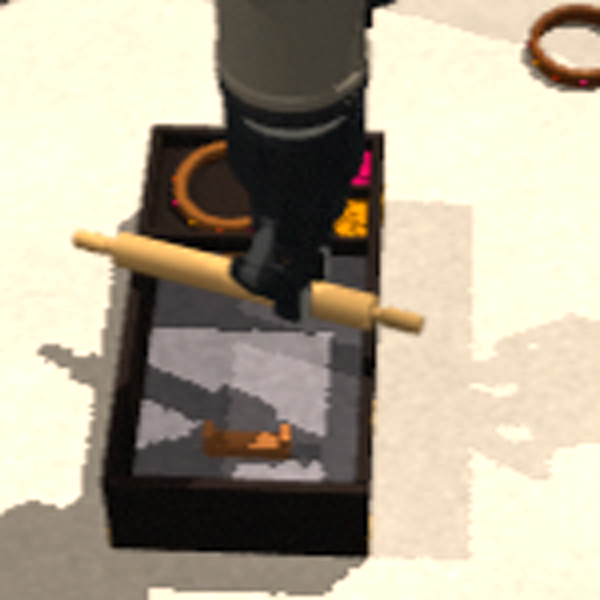

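Call:
move_arm(
  steps=[
    {"fingers":5,"translation":[0,0,-4],"turn":0},
    {"fingers":5,"translation":[0,0,-4],"turn":0},
    {"fingers":5,"translation":[0,0,-2],"turn":0},
  ],
  newtons=35,
)

```text
t: 29.52
eef_pos: [0.5304, -0.0282, 0.0575]
tool_rot: [0.0, 0.499, 0.867, 0.0]
contact_force: [2.2, 0.6, 4.0]
gripper_width: 0.222
```

```bash
python3 fit.py 40; python3 -c "
from fl import *
print(fl([.5311,-.0284],[0,.499,.867],[[76,238],[420,323],[112,247],[371,311]],[231,157]))"
```

```text
29.525 [2.24 0.62 3.96] 18.95689725527173 [ 0.5304 -0.0282  0.0575]
scene crop origin 231 159
top crop origin 256 183
(np.float64(0.09584912614133693), np.float64(7.78685942788631), np.float64(0.03916875899258902), np.float64(-0.0006392313452491928), array([-0.5, -0.3, -0.5,  0. ,  1.1,  0.1, -0.1,  0. , -0.2]))
```

View pics/cscene_40.png

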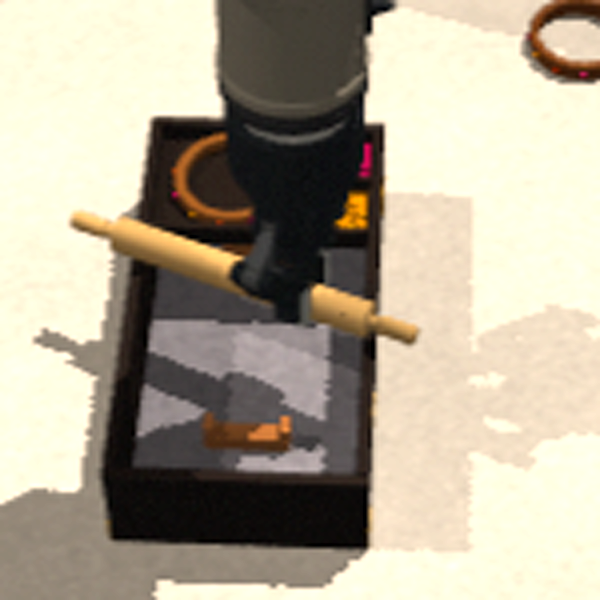

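```bash
python3 -c "
from fl import *
print(fl([.5304,-.0282],[0,.499,.867],[[74,218],[416,336],[111,232],[367,319]],[231,159]))"
```

```text
(np.float64(0.08267011257972655), np.float64(0.4165619900856041), np.float64(0.04077519315315928), np.float64(0.0008797883581169174), array([-1.1, -0. ,  0.1, -0.1,  0.5,  0.2,  0.5,  0.1,  0.3]))
```

Call:
move_arm(
  steps=[
    {"fingers":5,"translation":[0,0,-1],"turn":0},
    {"fingers":5,"translation":[0,0,0],"turn":0},
    {"fingers":5,"translation":[0,0,0],"turn":0},
    {"fingers":5,"translation":[0,0,6],"turn":0},
    {"fingers":5,"translation":[0,0,15],"turn":0},
    {"fingers":5,"translation":[0,0,25],"turn":0},
    {"fingers":5,"translation":[0,0,25],"turn":0},
    {"fingers":5,"translation":[0,0,18],"turn":0},
    {"fingers":5,"translation":[0,0,10],"turn":0},
    {"fingers":5,"translation":[0,0,0],"turn":0},
  ],
  newtons=80,
)

```text
t: 30.88
eef_pos: [0.5301, -0.0285, 0.1562]
tool_rot: [0.0, 0.499, 0.867, 0.0]
contact_force: [0.5, -0.7, -1.0]
gripper_width: 0.219
```

```bash
python3 fit.py 41
```

```text
30.875 [ 0.49 -0.65 -1.02] 18.74123524138586 [ 0.5301 -0.0285  0.1562]
scene crop origin 229 132
top crop origin 256 176
```

View pics/cscene_41.png

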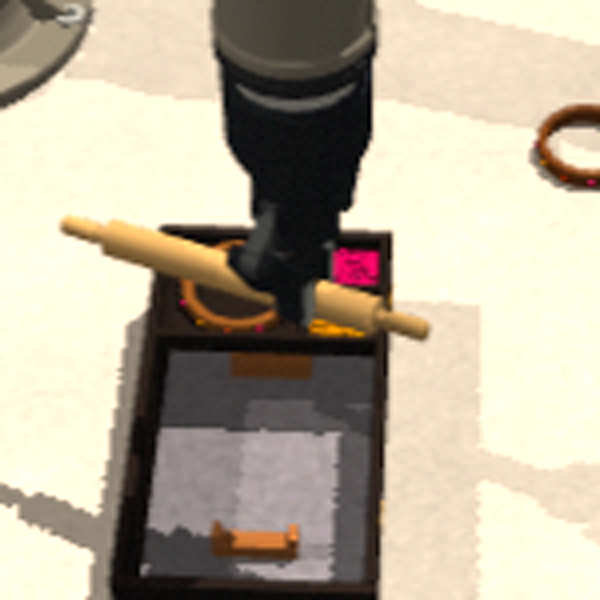

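View pics/scene_41.png

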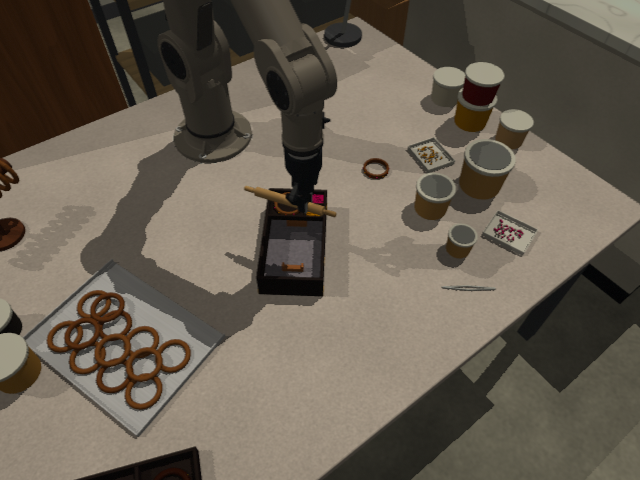

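```bash
python3 -c "
from fl import *
print(fl([.5301,-.0285],[0,.499,.867],[[62,224],[428,330],[103,236],[378,316]],[229,132]))
print(fl([.5301,-.0285],[0,.499,.867],[[65,226],[427,328],[104,236],[377,316]],[229,132]))
a=cv2.imread('pics/scene0.png')
b=cv2.imread('pics/scene_41.png');d=cv2.absdiff(a,b).max(2)
for n,s in(('bench_bangle',(slice(150,185),slice(355,395))),('tubs',(slice(135,290),slice(405,545))),('tillb',(slice(195,215),slice(275,300)))):print(n,d[s].mean(),d[s].max())"
```

```text
(np.float64(0.18249358474206848), np.float64(3.2701460115210454), np.float64(0.04019013421891078), np.float64(0.0003887168414731535), array([-0.7, -0.1,  0.2,  0. ,  0.5,  0.2, -0. , -0.1,  0.1]))
(np.float64(0.18192658380732618), np.float64(3.873234182606822), np.float64(0.040457018546613974), np.float64(0.0011619954879642275), array([-1.2, -0.2,  0.4,  0.2,  0.4,  0.5,  0.3, -0.4,  0.3]))
bench_bangle 9.777857142857142 61
tubs 9.400322580645161 33
tillb 23.648 138
```

Call:
move_arm(
  steps=[
    {"fingers":5,"translation":[-8.7,-11,-25],"turn":0},
    {"fingers":5,"translation":[0,0,-30],"turn":0},
    {"fingers":5,"translation":[0,0,-25],"turn":0},
    {"fingers":5,"translation":[0,0,-12],"turn":0},
    {"fingers":5,"translation":[0,0,-5],"turn":0},
    {"fingers":5,"translation":[0,0,-4],"turn":0},
    {"fingers":5,"translation":[0,0,-3],"turn":0},
  ],
  newtons=35,
)

```text
t: 31.85
eef_pos: [0.5221, -0.0395, 0.0523]
tool_rot: [0.001, 0.499, 0.867, 0.0]
contact_force: [-0.8, -2.2, 3.7]
gripper_width: 0.22
```

```bash
python3 fit.py 42
```

```text
31.85 [-0.8  -2.24  3.66] 18.757379305370975 [ 0.5221 -0.0395  0.0523]
scene crop origin 225 161
top crop origin 261 187
```

View pics/cscene_42.png

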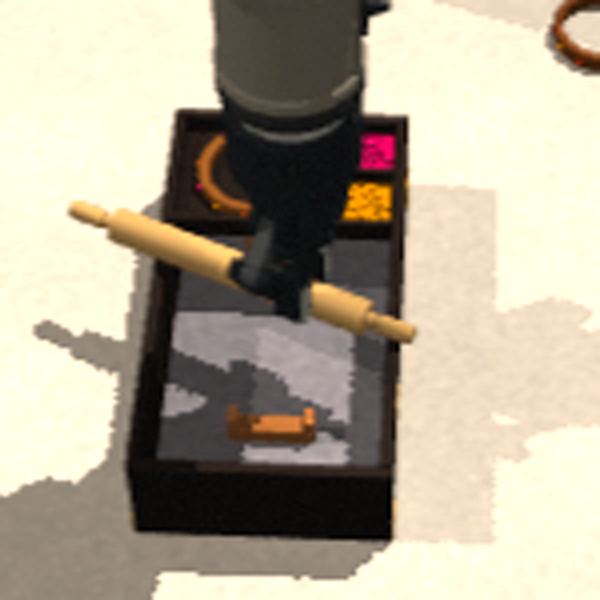

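```bash
python3 -c "
from fl import *
print(fl([.5221,-.0395],[0,.499,.867],[[72,208],[414,333],[112,222],[365,316]],[225,161]))"
```

```text
(np.float64(0.07907576341329677), np.float64(-1.5482587220876325), np.float64(0.041965484820453744), np.float64(0.0009765976921375398), array([-0.8, -0.1,  0.1, -0. ,  0. ,  0.3,  0.6, -0. ,  0.3]))
```

Call:
move_arm(
  steps=[
    {"fingers":5,"translation":[0,0,-1.2],"turn":0},
    {"fingers":5,"translation":[0,0,0],"turn":0},
    {"fingers":5,"translation":[0,0,6],"turn":0},
    {"fingers":5,"translation":[0,0,14],"turn":0},
    {"fingers":5,"translation":[2,3,24],"turn":0},
    {"fingers":5,"translation":[3,4,26],"turn":0},
    {"fingers":5,"translation":[3,4,18],"turn":0},
    {"fingers":5,"translation":[0,0,10],"turn":0},
    {"fingers":5,"translation":[0,0,4],"turn":0},
    {"fingers":5,"translation":[0,0,0],"turn":0},
  ],
  newtons=50,
)

```text
t: 33.2
eef_pos: [0.529, -0.0285, 0.1522]
tool_rot: [-0.0, 0.499, 0.867, -0.0]
contact_force: [-0.3, -0.9, -0.6]
gripper_width: 0.223
```

```bash
python3 fit.py 43
```

```text
33.2 [-0.28 -0.9  -0.57] 19.06908739018936 [ 0.529  -0.0285  0.1522]
scene crop origin 229 133
top crop origin 256 177
```

View pics/cscene_43.png

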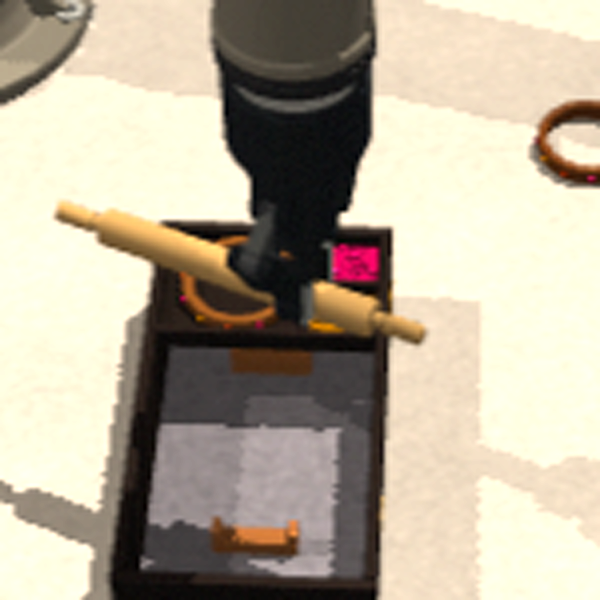

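```bash
python3 -c "
from fl import *
print(fl([.529,-.0285],[0,.499,.867],[[60,210],[423,334],[99,222],[374,318]],[229,133]))
a=cv2.imread('pics/scene_41.png');b=cv2.imread('pics/scene0.png')
for nm,g in(('a',a),('b',b)): cv2.imwrite('pics/bb_%s.png'%nm,cv2.resize(g[140:260,350:500],None,fx=4,fy=4))
"
```

```text
(np.float64(0.17810049592486413), np.float64(-0.7879375705055472), np.float64(0.04180305788785254), np.float64(0.0012442528378373591), array([-1.3, -0.3,  0.5,  0.1,  0.5,  0.6,  0.2, -0.2,  0.4]))
```

```bash
python3 -c "
from station import *
o=get_obs();print(o['t'],max(abs(v) for v in o['joint_vel']),o['contact_force'])
print(hand_in())"
```

```text
33.3 0.0026795258487972056 [ 0.40791332 -0.76684445 -0.55091355]
the job is handed in; nothing more can be done
None
```

The roller is out of the box and held still above it, and I handed the job in at 33.3 s. I did touch the till and the box on the way, so "without forcing it" is not fully clean.

**What I did:**
- **Grip:** I gripped the barrel about 40 mm towards the open end. The first grips were too shallow, and the roller slipped back into its rests three times. One of those was a drop of about 13 mm.
- **Tilt:** The tool cannot tilt, so I turned the roller in the pads by lifting it lightly against the till's front edge. I then lowered it off the edge, drew it out open end first, and lifted it clear.
- **Level:** I lowered it onto the box's side rims so it turned level in the grip, then raised it.

**Last checks:**
- **Pose:** the fit to the final picture puts the axis at 178 mm, about 0.8° off level. The underside is about 97 mm above the rim, and the middle is roughly over the box centre.
- **Hold:** the grip was 50 N, the arm was still, and the wrist read only about the roller's weight.

**What went less well:**
- **Till contact:** while tilting, the wrist read up to about 5 N, part of it the roller's weight.
- **End wall contact:** my first try at levelling pressed the roller's lower end against the end wall at about 16 N. I had taken the tilt as about 5° when it was still about 17°, so I moved to the side rims.
- **First lift:** it came out 3–4° off level after springing back, so I pressed it level a second time.
- **Loose objects:** I saw no bangle or tub out of place, and the arm never went near the bench items. My picture comparison did not prove it, because the arm's shadow and the roller in view changed those regions too.

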